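Put the solder bobbins away in the screw-cap canisters

TASK

Put every solder bobbin on the bench away: unscrew a canister's captive press-and-turn cap, swing it aside, stand one bobbin upright on the floor of the canister, swing the cap back over it, press it down and screw it fully home, one bobbin to a canister. When you have finished, all three canisters must be closed with their caps screwed fully home, the empty one too (a cap may be a little loose at the start), and nothing else on the bench knocked over or pushed away.

Things in the scene. Friction and masses are not known exactly. Their poses are not given: they have to be found in the camera images.
- can1: canister fixed to the bench (three alike): aluminium tube, 56 mm across, bore 49 mm, rim 70 mm and inner floor 6 mm above the bench, with a black screw cap on a swinging arm; low collar (to 78 mm) on its -y side. Origin: on the tube's axis at bench level; x points to the arm's post (away from the robot), y to the side where the open cap parks, z up
- can1_post (a point): top of the thin steel post, 60 mm from the tube's axis along the canister's x, 88 mm above the bench: the axis on which the cap's arm slides up and swings. The cap's axis is always 60 mm from it
- can1_knob (a point): centre of the top face of this cap's ribbed round grip knob, 44 mm across and 22 mm tall, standing on the cap's skirt, 65 mm across. Cap down: this point is 112 mm above the bench; sprung up: 130 mm
- can1_twist (a joint): turn of this press-and-turn cap relative to its arm, rad: 0 = screwed fully home (stop), 1.4 = fully unscrewed (stop). Grows counter-clockwise seen from above; takes about 0.15 N m and stays where left. Below 1.1 its lug is under the collar's lips, which hold the cap down; sprung up and below 1.1, the lug sits on the lips and the cap cannot go down. May start up to 0.35 loose
- can1_lift (a joint): height of this cap and its arm above their closed level, m: 0 = pressed down, 0.018 = up (stop); screwed on, the lips let it stand about 0.0013. A spring of 3 to 4 N lifts it as soon as it is unscrewed; to close, swing it home, fully unscrewed, press it down to 0 (4 to 5 N) and screw it on while it is held down
- can1_swing (a joint): swing of the arm about its post, rad: 0 = cap over the tube, 1.6 = aside (stops). Grows clockwise from above; parks at canister x 62, y 60 mm. A tab blocks it while lift is below 0.015. Needs about 1 N at the knob, stays where left. A knob gripped fast is turned on its thread as the arm swings, unless the hand turns too; a loose sideways push leaves it
- can2: canister fixed to the bench (three alike): aluminium tube, 56 mm across, bore 49 mm, rim 70 mm and inner floor 6 mm above the bench, with a black screw cap on a swinging arm; low collar (to 78 mm) on its -y side. Origin: on the tube's axis at bench level; x points to the arm's post (away from the robot), y to the side where the open cap parks, z up
- can2_post (a point): top of the thin steel post, 60 mm from the tube's axis along the canister's x, 88 mm above the bench: the axis on which the cap's arm slides up and swings. The cap's axis is always 60 mm from it
- can2_knob (a point): centre of the top face of this cap's ribbed round grip knob, 44 mm across and 22 mm tall, standing on the cap's skirt, 65 mm across. Cap down: this point is 112 mm above the bench; sprung up: 130 mm
- can2_twist (a joint): turn of this press-and-turn cap relative to its arm, rad: 0 = screwed fully home (stop), 1.4 = fully unscrewed (stop). Grows counter-clockwise seen from above; takes about 0.15 N m and stays where left. Below 1.1 its lug is under the collar's lips, which hold the cap down; sprung up and below 1.1, the lug sits on the lips and the cap cannot go down. May start up to 0.35 loose
- can2_lift (a joint): height of this cap and its arm above their closed level, m: 0 = pressed down, 0.018 = up (stop); screwed on, the lips let it stand about 0.0013. A spring of 3 to 4 N lifts it as soon as it is unscrewed; to close, swing it home, fully unscrewed, press it down to 0 (4 to 5 N) and screw it on while it is held down
- can2_swing (a joint): swing of the arm about its post, rad: 0 = cap over the tube, 1.6 = aside (stops). Grows clockwise from above; parks at canister x 62, y 60 mm. A tab blocks it while lift is below 0.015. Needs about 1 N at the knob, stays where left. A knob gripped fast is turned on its thread as the arm swings, unless the hand turns too; a loose sideways push leaves it
- can3: canister fixed to the bench (three alike): aluminium tube, 56 mm across, bore 49 mm, rim 70 mm and inner floor 6 mm above the bench, with a black screw cap on a swinging arm; low collar (to 78 mm) on its -y side. Origin: on the tube's axis at bench level; x points to the arm's post (away from the robot), y to the side where the open cap parks, z up
- can3_post (a point): top of the thin steel post, 60 mm from the tube's axis along the canister's x, 88 mm above the bench: the axis on which the cap's arm slides up and swings. The cap's axis is always 60 mm from it
- can3_knob (a point): centre of the top face of this cap's ribbed round grip knob, 44 mm across and 22 mm tall, standing on the cap's skirt, 65 mm across. Cap down: this point is 112 mm above the bench; sprung up: 130 mm
- can3_twist (a joint): turn of this press-and-turn cap relative to its arm, rad: 0 = screwed fully home (stop), 1.4 = fully unscrewed (stop). Grows counter-clockwise seen from above; takes about 0.15 N m and stays where left. Below 1.1 its lug is under the collar's lips, which hold the cap down; sprung up and below 1.1, the lug sits on the lips and the cap cannot go down. May start up to 0.35 loose
- can3_lift (a joint): height of this cap and its arm above their closed level, m: 0 = pressed down, 0.018 = up (stop); screwed on, the lips let it stand about 0.0013. A spring of 3 to 4 N lifts it as soon as it is unscrewed; to close, swing it home, fully unscrewed, press it down to 0 (4 to 5 N) and screw it on while it is held down
- can3_swing (a joint): swing of the arm about its post, rad: 0 = cap over the tube, 1.6 = aside (stops). Grows clockwise from above; parks at canister x 62, y 60 mm. A tab blocks it while lift is below 0.015. Needs about 1 N at the knob, stays where left. A knob gripped fast is turned on its thread as the arm swings, unless the hand turns too; a loose sideways push leaves it
- bobbin1: small solder bobbin standing upright: 77 mm tall, 0.22 kg, two grey flanges 42 mm across (the upper one's top 55 mm up), metal-coloured winding between, and a grip stem 18 mm across from 55 mm to 77 mm. Origin: centre of its underside, z up along the stem. Standing in a canister, its stem sticks 13 mm out of the rim and fits under the cap. Absent (None) when it is not part of this start
- bobbin2: small solder bobbin standing upright: 77 mm tall, 0.22 kg, two grey flanges 42 mm across (the upper one's top 55 mm up), metal-coloured winding between, and a grip stem 18 mm across from 55 mm to 77 mm. Origin: centre of its underside, z up along the stem. Standing in a canister, its stem sticks 13 mm out of the rim and fits under the cap. Absent (None) when it is not part of this start
- bobbin3: small solder bobbin standing upright: 77 mm tall, 0.22 kg, two grey flanges 42 mm across (the upper one's top 55 mm up), metal-coloured winding between, and a grip stem 18 mm across from 55 mm to 77 mm. Origin: centre of its underside, z up along the stem. Standing in a canister, its stem sticks 13 mm out of the rim and fits under the cap. Absent (None) when it is not part of this start
- tip_cleaner: brass tip-cleaner ball, 72 mm across, 58 mm tall, a bystander; origin under its centre, z up
- flux_bottle: amber bottle with a white cap, 44 mm across, 100 mm tall, a bystander; origin under its centre, z up
- solder_tin: flat aluminium tin, 60 mm across, 24 mm tall, a bystander; origin under its centre, z up
Mind the look-alikes: they are no part of the job. What is shaped like the bobbin3 but yellow is not meant.

How it is judged:
On the way, in this order (a step that is already met when the one before it is completed fails the run):
1. a cap is unscrewed and swung aside (((value of joint can1_swing above 0.9 rad and value of joint can1_lift above 0.012 m) or (value of joint can2_swing above 0.9 rad and value of joint can2_lift above 0.012 m) or (value of joint can3_swing above 0.9 rad and value of joint can3_lift above 0.012 m))), for 0.2 s.
2. a bobbin stands on the floor of a canister (((horizontal distance between bobbin1 and can1 below 0.007 m and z of bobbin1 in the frame of can1 below 0.011 m) or (horizontal distance between bobbin1 and can2 below 0.007 m and z of bobbin1 in the frame of can2 below 0.011 m) or (horizontal distance between bobbin1 and can3 below 0.007 m and z of bobbin1 in the frame of can3 below 0.011 m) or (horizontal distance between bobbin2 and can1 below 0.007 m and z of bobbin2 in the frame of can1 below 0.011 m) or (horizontal distance between bobbin2 and can2 below 0.007 m and z of bobbin2 in the frame of can2 below 0.011 m) or (horizontal distance between bobbin2 and can3 below 0.007 m and z of bobbin2 in the frame of can3 below 0.011 m) or (horizontal distance between bobbin3 and can1 below 0.007 m and z of bobbin3 in the frame of can1 below 0.011 m) or (horizontal distance between bobbin3 and can2 below 0.007 m and z of bobbin3 in the frame of can2 below 0.011 m) or (horizontal distance between bobbin3 and can3 below 0.007 m and z of bobbin3 in the frame of can3 below 0.011 m))), for 0.2 s.
At the end, for the whole second after the job is handed in: every bobbin present stands upright (within 0.15 rad) and at rest on the floor of a canister (within 7 mm of its axis, underside less than 11 mm above the bench), and all three caps are swung home (within 0.08 rad), down (within 4 mm) and screwed home (within 0.2 rad) (((horizontal distance between bobbin1 and can1 below 0.007 m and z of bobbin1 in the frame of can1 below 0.011 m) or (horizontal distance between bobbin1 and can2 below 0.007 m and z of bobbin1 in the frame of can2 below 0.011 m) or (horizontal distance between bobbin1 and can3 below 0.007 m and z of bobbin1 in the frame of can3 below 0.011 m)) and ((horizontal distance between bobbin2 and can1 below 0.007 m and z of bobbin2 in the frame of can1 below 0.011 m) or (horizontal distance between bobbin2 and can2 below 0.007 m and z of bobbin2 in the frame of can2 below 0.011 m) or (horizontal distance between bobbin2 and can3 below 0.007 m and z of bobbin2 in the frame of can3 below 0.011 m)) and ((horizontal distance between bobbin3 and can1 below 0.007 m and z of bobbin3 in the frame of can1 below 0.011 m) or (horizontal distance between bobbin3 and can2 below 0.007 m and z of bobbin3 in the frame of can2 below 0.011 m) or (horizontal distance between bobbin3 and can3 below 0.007 m and z of bobbin3 in the frame of can3 below 0.011 m)) and angle between each of bobbin1, bobbin2, bobbin3's own z axis and vertical below 0.15 rad and linear speed of each of bobbin1, bobbin2, bobbin3 below 0.02 m/s and value of joint each of can1_swing, can2_swing, can3_swing below 0.08 rad and value of joint each of can1_twist, can2_twist, can3_twist below 0.2 rad and value of joint each of can1_lift, can2_lift, can3_lift below 0.004 m); the robot touches nothing.
It fails at once if a bystander is knocked over or pushed more than 80 mm (angle between any of tip_cleaner, flux_bottle, solder_tin's own z axis and vertical above 0.7 rad or distance of any of tip_cleaner, flux_bottle, solder_tin from where it was at the start of the episode above 0.08 m).
Of bobbin1, bobbin2, bobbin3 only 2 to 3 are there at a start; the rules pass over those that are not, and their reading is None.
At some moment in a run one of bobbin1, bobbin2, bobbin3 may be knocked a few centimetres aside while the robot is not near it.
It also fails if it takes over 210 s, if anything falls off the work surface, if the arm or the gripper's body presses on something with over 40 N, if the wrist force passes 120 N, or if a joint passes its speed limit or range.

ROBOT

A 6-joint arm with a two-finger parallel gripper is mounted at the origin on the work surface. World frame = base frame: x ahead of the robot, y to its left, z up, the work surface at z = 0. Lengths are in m, angles in rad, forces in N, time in s.
With the tool pointing down it reaches from about 0.3 to 0.875 m from the base axis. Payload 6.4 kg.
Tool frame: the origin (TCP) lies on the centre line of the jaws, within the pads' length; the fingertips stand 8 mm ahead of it and the grasp point (between the pads) lies 11 mm behind it; z points along the fingers, y is the line along which they close (so a half turn about z gives the same grasp; the last joint's range is limited). The gripper opens to 85 mm and grips with 20 to 120 N. Pads are 22 mm wide; open, the fingers measure 114 mm over their backs; the gripper's body (76 mm by 85 mm) begins 54 mm behind the grasp point. The pads swing forward as they close: fully open they stand 13 mm farther back than shut.
Start: joints at [0.985, 0.181, 1.607, -0, 1.354, -0.206], TCP at [0.213, 0.534, 0.239] pointing down, gripper open.
Joint ranges: [-2.99, 2.99], [-0.89, 2.07], [0.3, 2.58], [-1.14, 4.28], [0, 2.63], [-3.12, 3.12]. Speed limits (rad/s): [2.57, 2.57, 3.01, 3.14, 3.14, 3.14].

INTERFACE

Orientations are given as a unit quaternion [w, x, y, z].
In Python, from bench import ctrl gives the robot as it stands.
- The arm moves only by the shell command python3 -m handwheel 'ROWS' [OPENING]. ROWS is JSON, a list that holds one entry, the list of rows, each a list of 4 numbers: the shift along the tool's x, y, z each as a share of 20 cm, from -1 to 1, then the turn about the tool's z as a share of 1.5 rad, from -1 to 1. In form: [[[x, y, z, twist], ...]]. A call has 1 to 10 rows; each row is the pose to reach, as a shift and turn from the pose commanded when the call began, along the tool's axes at that moment; what a row does not reach only later rows make up. A row lasts 1/8 s, in which the tool goes at most 62.5 mm and 10.7 degrees, less where a joint would pass 70% of its speed; a pose out of reach is approached as far as the arm can. A call with a number of a shift or a turn outside -1 to 1 is refused whole. A call with a gripper value outside its range is refused whole. OPENING is the finger opening in mm, from 0 to 85.4, set as the call begins (- or left out, the last holds). The fingers move at their own pace and stop on an object; the grip force is fixed at half the most. Time passes only in rows, so rows that repeat a pose let the fingers close. It gives the time, the measured TCP pose, the force, the opening and the grip force at its end, in the units of the state.
- ctrl.get_obs(): the state, without advancing time (a new reading comes with each control period).
- ctrl.camera(name): name is "scene" or "top"; returns a dict with "color" (384x512x3 uint8, red, green, blue), "range_z" (384x512 float32, m along the optical axis (not along the pixel's ray), 0 where there is no reading), "K" (3x3 intrinsics, pixels), "pose" (4x4, takes a point from camera to world coordinates). Camera axes: x right, y down, z forward; pixel columns grow to the right and rows downward; lengths in m; the calibration is good to about 2 mm. A picture is of the moment at which its call begins.
- ctrl.hand_in(): hands the job in; it is judged then, once.
The state is a dict: "time_s": time; "q": joint angles; "dq": joint speeds; "joint_efforts": joint torques, N m; "eef_pos": TCP position; "eef_rot": TCP orientation; "wrist_force": force on the tool from outside, world axes, zero at the start; "torque": the same for the moment, N m; "opening": opening from 0.0 (shut) to 1.0 (fully open); "grasp_force": force on a finger pad.
Only numpy, scipy, OpenCV 4.12 (cv2) and the standard library are available. Lean on these libraries where they do the work, as an engineer would, in place of code of your own. Each camera call takes 0.05 s, during which the arm holds its last target. There are 200 camera calls.

## Working session

There is one attempt and no reset: what is moved stays moved. The work goes in short steps, Python scripts to look and compute and a shell command to move; the robot and the scene stay as the last step left them, time stands still between calls to the robot, and variables do not carry over. Pictures are saved under pics/ and viewed, at most 14 in all, crops included, and the job is handed in when it is done.

```bash
ls; mkdir -p pics; cat > h.py <<'E'
import numpy as np, cv2
from bench import ctrl
def snap(n,tag=None):
    c=ctrl.camera(n)
    if tag: cv2.imwrite(f'pics/{tag}.png',c['color'][:,:,::-1])
    return c
def world(c):
    z=c['range_z'];K=c['K'];v,u=np.mgrid[:z.shape[0],:z.shape[1]]
    P=np.stack([(u-K[0,2])/K[0,0]*z,(v-K[1,2])/K[1,1]*z,z],-1)
    return P@c['pose'][:3,:3].T+c['pose'][:3,3]
E
python3 - <<'E'
from h import *
np.set_printoptions(precision=3,suppress=True)
for n in('top','scene'):
    c=snap(n,n+'0');print(n,c['K'],c['pose']); np.savez(f'{n}0.npz',**c)
    P=world(c);
    for v in range(20,384,60):print([tuple(P[v,u].round(3)) for u in range(30,512,150)])
print(ctrl.get_obs())
E
```

```text
pics
top [[420.964   0.    260.289]
 [  0.    420.964 191.446]
 [  0.      0.      1.   ]] [[ 0.02  -0.993  0.116  0.4  ]
 [-1.    -0.021 -0.007  0.009]
 [ 0.009 -0.116 -0.993  1.151]
 [ 0.     0.     0.     1.   ]]
[(np.float64(1.419), np.float64(1.107), np.float64(-0.752)), (np.float64(1.437), np.float64(0.395), np.float64(-0.751)), (np.float64(1.454), np.float64(-0.32), np.float64(-0.75)), (np.float64(1.471), np.float64(-1.039), np.float64(-0.746))]
[(np.float64(0.839), np.float64(0.66), np.float64(-0.003)), (np.float64(0.848), np.float64(0.235), np.float64(-0.0)), (np.float64(0.857), np.float64(-0.19), np.float64(0.002)), (np.float64(0.868), np.float64(-0.619), np.float64(0.0))]
[(np.float64(0.665), np.float64(0.643), np.float64(0.001)), (np.float64(0.674), np.float64(0.228), np.float64(0.002)), (np.float64(0.684), np.float64(-0.191), np.float64(-0.002)), (np.float64(0.692), np.float64(-0.61), np.float64(0.004))]
[(np.float64(0.498), np.float64(0.628), np.float64(0.003)), (np.float64(0.506), np.float64(0.221), np.float64(0.001)), (np.float64(0.514), np.float64(-0.19), np.float64(
[... 2439 characters left out ...]
0.002))]
[(np.float64(1.328), np.float64(-0.309), np.float64(-0.75)), (np.float64(0.818), np.float64(0.297), np.float64(0.14)), (np.float64(0.588), np.float64(0.392), np.float64(-0.0)), (np.float64(0.358), np.float64(0.533), np.float64(0.002))]
{'time_s': 0.1, 'q': array([ 0.985,  0.181,  1.608,  0.   ,  1.354, -0.206]), 'dq': array([-0.001, -0.003, -0.003, -0.001, -0.001, -0.001]), 'joint_efforts': array([  0.   , -44.588, -35.224,  -0.   ,   0.004,   0.   ]), 'eef_pos': array([0.213, 0.534, 0.238]), 'eef_rot': array([-0.   ,  0.189,  0.982, -0.001]), 'wrist_force': array([-0.224, -0.002, -0.684]), 'torque': array([-0.016,  0.028, -0.008]), 'grasp_force': 0.0, 'opening': 1.0016139885949462}
```

View pics/top0.png

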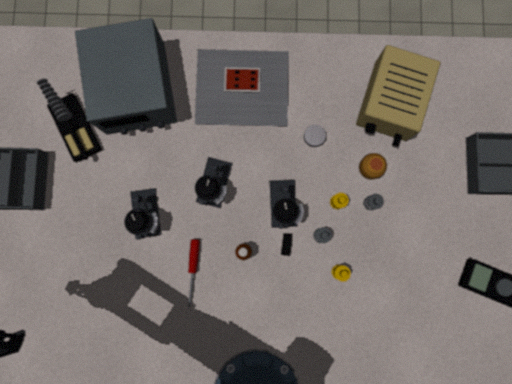

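View pics/scene0.png

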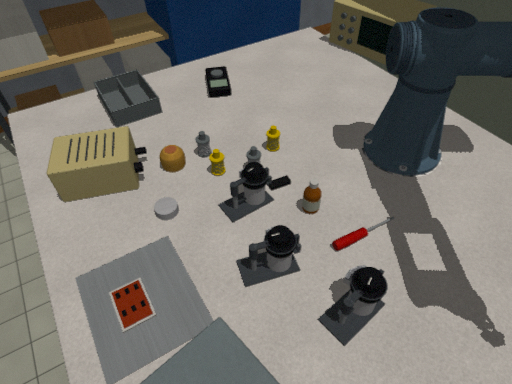

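Look-alike list: grey bobbins at top (323,235), (374,202), wanted; yellow at (341,201), (342,272) not wanted; dark box (287,244), flux bottle (243,250), and solder tin (315,135) are not bobbins. I chose the two grey ones and will check them in a crop.

```bash
python3 - <<'E'
from h import *
np.set_printoptions(precision=4,suppress=True)
c=dict(np.load('top0.npz'));I=c['color'][145:290,110:400,::-1]
cv2.imwrite('pics/crop0.png',cv2.resize(I,None,fx=2.7,fy=2.7,interpolation=cv2.INTER_CUBIC))
P=world(c)
def comp(lo,hi,tag,minA=15):
    m=((P[...,2]>lo)&(P[...,2]<hi)).astype(np.uint8);m[:,:110]=0;m[:,400:]=0;m[:140]=0;m[300:]=0
    n,l,s,ce=cv2.connectedComponentsWithStats(m)
    for i in range(1,n):
        if s[i,4]>=minA:
            q=P[l==i];print(tag,ce[i].round(1),s[i],np.median(q,0),(q[:,:2].min(0)+q[:,:2].max(0))/2,q[:,:2].max(0)-q[:,:2].min(0), c['color'][l==i].mean(0).round())
comp(.104,.135,'knob');comp(.079,.1,'post');comp(.065,.085,'stem');comp(.047,.062,'flange')
E
```

```text
knob [206.8 186.5] [198 178  19  18 255] [0.5304 0.135  0.1126] [0.5311 0.1348] [0.0428 0.0448] [20. 19. 20.]
knob [286.  210.1] [277 201  19  19 259] [ 0.4765 -0.0624  0.1128] [ 0.477  -0.0625] [0.0449 0.0448] [19. 19. 20.]
knob [135.4 220.8] [126 212  20  19 277] [0.4422 0.3072 0.1121] [0.4422 0.308 ] [0.0444 0.0449] [20. 20. 21.]
post [209.8 184.9] [195 162  31  43 415] [0.5354 0.1262 0.0905] [0.5436 0.13  ] [0.1085 0.0762] [28. 28. 30.]
post [285.8 207.6] [272 184  31  44 437] [ 0.4825 -0.0611  0.0905] [ 0.4902 -0.067 ] [0.1091 0.0766] [27. 27. 30.]
post [139.1 217.5] [124 194  32  45 439] [0.4535 0.3061 0.0904] [0.4557 0.3053] [0.1102 0.0754] [30. 30. 33.]
post [242.9 252. ] [239 248   9   9  47] [0.3716 0.0417 0.0979] [0.3711 0.042 ] [0.0203 0.0204] [133. 124. 119.]
stem [221.3 195. ] [214 186  13  19 107] [0.5142 0.1002 0.0778] [0.5148 0.1047] [0.0464 0.0297] [87. 86. 89.]
stem [139.6 198.5] [138 195   4   8  15] [0.5007 0.3104 0.0749] [0.5011 0.3116] [0.0163 0.005 ] [16. 16. 20.]
stem [341.9 199.4] [339 196   7   8  43] [ 0.5104 -0.208   0.0768] [ 0.5099 -0.2086] [0.0171 0.01
[... 831 characters left out ...]
4.9 164.5] [364 153  23  24 401] [ 0.6059 -0.2997  0.0557] [ 0.608  -0.3021] [0.0622 0.0601] [111.  70.  30.]
flange [340.1 200.1] [333 193  16  15 153] [ 0.5096 -0.205   0.055 ] [ 0.5103 -0.2089] [0.0373 0.0403] [145. 117.  11.]
flange [375.1 201.3] [368 194  16  15 153] [ 0.5068 -0.2969  0.0551] [ 0.5098 -0.3003] [0.0377 0.0414] [67. 68. 69.]
flange [281.1 225.1] [279 223   6   5  16] [ 0.4418 -0.0539  0.0518] [ 0.4417 -0.0553] [0.0104 0.0131] [39. 38. 41.]
flange [323.1 235. ] [316 227  16  17 159] [ 0.4178 -0.1631  0.0547] [ 0.4181 -0.1645] [0.0413 0.0394] [66. 68. 70.]
flange [342.1 273.1] [335 265  16  17 165] [ 0.3223 -0.2112  0.0549] [ 0.322  -0.2136] [0.0406 0.0393] [147. 119.  15.]
```

View pics/crop0.png

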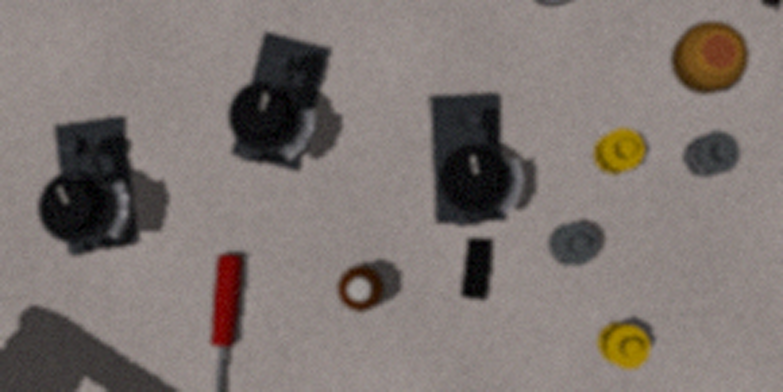

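```bash
python3 - <<'E'
from h import *
np.set_printoptions(precision=4,suppress=True)
c=dict(np.load('top0.npz'));P=world(c);g=c['color'].astype(int).max(2)
for nm,k in dict(A=(.5307,.1349),B=(.4768,-.0625),C=(.4422,.3078)).items():
    k=np.array(k);d=P[...,:2]-k;r=np.hypot(d[...,0],d[...,1])
    z=P[...,2]
    m=(r>.036)&(r<.1)&(z>.082)&(z<.1)
    q=d[m];print(nm,'arm n',m.sum(),'max z',np.percentile(z[m],[50,90,100]),'mean dir deg',np.degrees(np.arctan2(*q.mean(0)[::-1])), 'rmax',r[m].max())
    # plate
    m=((z<.025)&(z>-.02)&(g<75)&(r<.12)&(d[...,0]>-.05)).astype(np.uint8)
    n,l,s,_=cv2.connectedComponentsWithStats(m);i=1+s[1:,4].argmax()
    pts=P[l==i][:,:2].astype(np.float32);h=cv2.convexHull(pts)[:,0];
    L=sorted([(np.hypot(*(b-a)),np.degrees(np.arctan2(*(b-a)[::-1])),*a,*b) for a,b in zip(h,np.roll(h,-1,0))],reverse=True)[:5]
    print(np.array(L)); print(cv2.minAreaRect(pts))
    # mark
    m=(r<.021)&(z>.10)&(g>45);q=d[m];w=g[m]-30
    if len(q):print('mark',m.sum(),(q*w[:,None]).sum(0)/w.sum(),np.degrees(np.arctan2(*((q*w[:,None]).sum(0)[::-1]))))
E
```

```text
A arm n 89 max z [0.0906 0.0929 0.0959] mean dir deg -13.432264584229017 rmax 0.06954245511555604
[[   0.0777 -173.9121    0.5821    0.1574    0.5048    0.1491]
 [   0.0697   10.4232    0.5429    0.0711    0.6114    0.0838]
 [   0.0315 -104.3266    0.4967    0.1462    0.4889    0.1156]
 [   0.0309   77.0817    0.6194    0.1144    0.6263    0.1446]
 [   0.028   -58.6562    0.4891    0.1131    0.5037    0.0892]]
((0.5592938661575317, 0.11391196399927139), (0.1397118866443634, 0.08157452195882797), 6.087923049926758)
mark 21 [ 0.0119 -0.0009] -4.439280678070118
B arm n 92 max z [0.0907 0.0932 0.097 ] mean dir deg 3.224080716326436 rmax 0.06798157438639092
[[   0.0919  -40.4783    0.4381   -0.0488    0.508    -0.1085]
 [   0.0601   16.8649    0.508    -0.1085    0.5655   -0.091 ]
 [   0.0576 -176.3032    0.533    -0.0253    0.4755   -0.029 ]
 [   0.0328 -174.4124    0.473    -0.0291    0.4403   -0.0323]
 [   0.0251   98.6124    0.567    -0.0495    0.5633   -0.0247]]
((0.5039523839950562, -0.06793174147605896), (0.1289907991886139, 0.08143828064203262), 3.696821689605713)
mark 23 [0.0111 0.0023] 11.683486415612755
C arm n 104 max z [0.0899 0.0927 0.095 ] mean dir deg 9.838420003698944 rmax 0.06950171821171196
[[   0.1087 -160.234     0.514     0.3536    0.4117    0.3168]
 [   0.0782   31.7473    0.4677    0.2472    0.5342    0.2883]
 [   0.0348  101.0657    0.5345    0.309     0.5278    0.3431]
 [   0.027   -58.6726    0.4126    0.2732    0.4266    0.2501]
 [   0.0223   -9.3269    0.432     0.2472    0.454     0.2436]]
((0.47498759627342224, 0.29407423734664917), (0.13342607021331787, 0.08560959994792938), 19.765987396240234)
mark 22 [0.0097 0.0062] 32.64155221578326
```

```bash
cat > plan.py <<'E'
# usage: python3 plan.py "x,y,z,yawdeg" ... : rows (shares) from the present pose; 'arc' targets just listed
import sys; from h import *
o=ctrl.get_obs();p=o['eef_pos'];w,a,b,c=o['eef_rot']
ty=np.array([2*(a*b-w*c),1-2*(a*a+c*c)]);yaw=np.arctan2(ty[1],ty[0]);s,k=np.sin(yaw),np.cos(yaw)
print('t',round(o['time_s'],2),'at',p.round(4),'yaw',round(np.degrees(yaw),2),'q6',o['q'][5].round(2),'F',o['wrist_force'].round(1),'T',o['torque'].round(2),'open',round(o['opening']*85.4,1),'gf',round(o['grasp_force'],1))
for t in sys.argv[1:]:
    x,y,z,Y=map(float,t.split(','));d=np.array([x,y,z])-p
    tw=-((np.radians(Y)-yaw+np.pi)%(2*np.pi)-np.pi)
    print(t,'->',[round(float(v),3) for v in (( -s*d[0]+k*d[1])/.2,(k*d[0]+s*d[1])/.2,-d[2]/.2,tw/1.5)])
E
python3 plan.py .3275,.42,.239,100 .4422,.3078,.239,100
```

```text
t 0.1 at [0.2128 0.5336 0.2385] yaw 68.24 q6 -0.21 F [-0.2 -0.  -0.7] T [-0.02  0.03 -0.01] open 85.5 gf 0.0
.3275,.42,.239,100 -> [-0.743, -0.315, -0.003, -0.37]
.4422,.3078,.239,100 -> [-1.484, -0.624, -0.003, -0.37]
```

```bash
python3 -m handwheel '[[[-0.25,-0.1,0,-0.12],[-0.5,-0.21,0,-0.25],[-0.74,-0.315,0,-0.37],[-0.98,-0.415,0,-0.37],[-0.98,-0.415,0,-0.37]]]' 85; python3 plan.py .4422,.3078,.16,100 .4422,.3078,.1,100
```

```text
time_s: 0.72
eef_pos: [0.3667, 0.3818, 0.2389]
eef_rot: [-0.0, -0.085, 0.996, -0.0]
wrist_force: [-0.9, 0.2, -0.4]
opening: 0.995
grasp_force: 0.0
t 0.72 at [0.3667 0.3818 0.2389] yaw 99.74 q6 -1.16 F [-0.9  0.2 -0.4] T [-0.01 -0.02 -0.03] open 84.9 gf 0.0
.4422,.3078,.16,100 -> [-0.309, -0.428, 0.395, -0.003]
.4422,.3078,.1,100 -> [-0.309, -0.428, 0.695, -0.003]
```

```bash
python3 -m handwheel '[[[-0.15,-0.21,0,0],[-0.309,-0.428,0.0,0],[-0.309,-0.428,0.2,0],[-0.309,-0.428,0.4,0],[-0.309,-0.428,0.58,0],[-0.309,-0.428,0.69,0],[-0.309,-0.428,0.69,0]]]'; python3 plan.py .4422,.3078,.1,100
```

```text
time_s: 1.6
eef_pos: [0.4379, 0.3108, 0.0992]
eef_rot: [-0.002, -0.088, 0.996, -0.001]
wrist_force: [0.5, -0.1, 0.5]
opening: 0.996
grasp_force: 0.0
t 1.6 at [0.4379 0.3108 0.0992] yaw 100.07 q6 -1.35 F [ 0.5 -0.1  0.5] T [-0.03  0.03  0.05] open 85.1 gf 0.0
.4422,.3078,.1,100 -> [-0.019, -0.019, -0.004, 0.001]
```

```bash
python3 -m handwheel '[[[0,0,0,0],[0,0,0,0],[0,0,0,0],[0,0,0,0],[0,0,0,0],[0,0,0,0],[0,0,0,0],[0,0,0,0]]]' 36; python3 plan.py .4422,.3078,.1,100
```

```text
time_s: 2.6
eef_pos: [0.4408, 0.311, 0.1019]
eef_rot: [0.001, -0.087, 0.996, 0.0]
wrist_force: [0.5, -2.1, 6.1]
opening: 0.479
grasp_force: 60.2
t 2.6 at [0.4408 0.311  0.1019] yaw 100.04 q6 -1.35 F [ 0.5 -2.1  6.1] T [-0.2  -0.12  0.01] open 40.9 gf 60.2
.4422,.3078,.1,100 -> [-0.004, -0.017, 0.009, 0.0]
```

```bash
python3 -m handwheel '[[[-0.004,-0.012,0.005,0.08],[-0.004,-0.012,0.005,0.16],[-0.004,-0.012,0.005,0.22],[-0.004,-0.012,0.005,0.26],[-0.004,-0.012,0.005,0.29],[-0.004,-0.012,0.005,0.29]]]' 36; python3 plan.py .4422,.3078,.1,100
```

```text
time_s: 3.35
eef_pos: [0.4423, 0.3101, 0.1016]
eef_rot: [0.001, 0.128, 0.992, 0.001]
wrist_force: [-0.5, 3.9, 8.9]
opening: 0.476
grasp_force: 61.2
t 3.35 at [0.4423 0.3101 0.1016] yaw 75.24 q6 -0.92 F [-0.5  3.9  8.9] T [0.61 0.1  1.02] open 40.7 gf 61.2
.4422,.3078,.1,100 -> [-0.003, -0.011, 0.008, -0.288]
```

```bash
python3 -m handwheel '[[[0,0,0,0],[0,0,0,0],[0,0,0,0],[0,0,-0.1,0],[0,0,-0.3,0],[0,0,-0.5,0],[0,0,-0.6,0],[0,0,-0.6,0]]]' 85; python3 plan.py .5307,.137,.22,76.6 .5307,.137,.1025,76.6
```

```text
time_s: 4.35
eef_pos: [0.4423, 0.3088, 0.2218]
eef_rot: [0.001, 0.13, 0.992, 0.001]
wrist_force: [-0.3, 0.1, 0.6]
opening: 0.998
grasp_force: 0.0
t 4.35 at [0.4423 0.3088 0.2218] yaw 75.1 q6 -0.92 F [-0.3  0.1  0.6] T [-0.   -0.03 -0.04] open 85.2 gf 0.0
.5307,.137,.22,76.6 -> [-0.648, -0.717, 0.009, -0.017]
.5307,.137,.1025,76.6 -> [-0.648, -0.717, 0.596, -0.017]
```

```bash
python3 -m handwheel '[[[-0.2,-0.22,0,0.1],[-0.42,-0.47,0,0.2],[-0.648,-0.717,0,0.3],[-0.648,-0.717,0,0.37],[-0.648,-0.717,0.1,0.37],[-0.648,-0.717,0.3,0.37],[-0.648,-0.717,0.47,0.37],[-0.648,-0.717,0.59,0.37],[-0.648,-0.717,0.59,0.37]]]' 85; python3 plan.py .5307,.137,.1025,46; python3 - <<'E'
from h import *
c=snap('top');P=world(c);g=c['color'].astype(int).max(2);k=np.array((.4422,.3078));d=P[...,:2]-k;r=np.hypot(d[...,0],d[...,1]);m=(r<.021)&(P[...,2]>.1)&(g>45);q=d[m];w=g[m]-30
print('mark',m.sum(),np.degrees(np.arctan2(*((q*w[:,None]).sum(0)[::-1]))))
E
```

```text
time_s: 5.48
eef_pos: [0.5268, 0.1364, 0.0986]
eef_rot: [-0.003, 0.396, 0.918, -0.002]
wrist_force: [0.3, -0.4, 0.7]
opening: 0.996
grasp_force: 0.0
t 5.47 at [0.5268 0.1364 0.0986] yaw 43.3 q6 -0.72 F [ 0.3 -0.4  0.7] T [-0.01  0.03  0.04] open 85.0 gf 0.0
.5307,.137,.1025,46 -> [-0.011, 0.016, -0.019, -0.031]
mark 37 24.709756476572263
```

```bash
python3 - <<'E'
from h import *
c=snap('top');I=c['color'][160:260,100:260,::-1];cv2.imwrite('pics/c1.png',cv2.resize(I,None,fx=4.5,fy=4.5,interpolation=cv2.INTER_CUBIC))
E
```

```text
(no output)
```

View pics/c1.png

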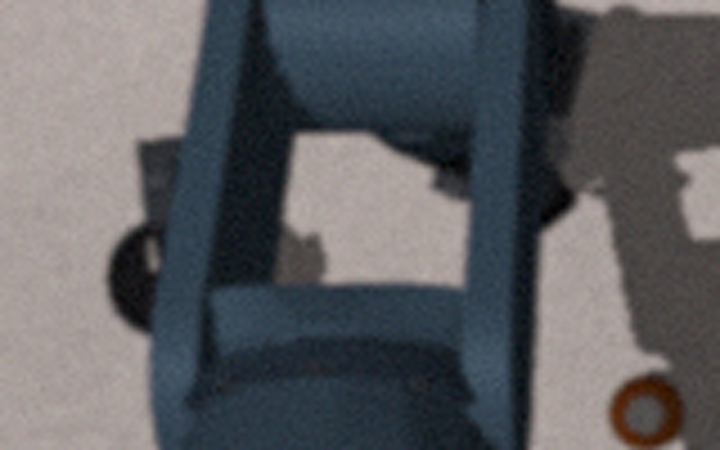

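The arm covers most of C's knob, so that mark reading is not valid; its mark, at crop (152,250), now looks nearly straight up. I'll recheck it later. Gripping A next.

```bash
python3 -m handwheel '[[[-0.011,0.016,-0.015,0],[-0.011,0.016,-0.015,0],[-0.011,0.016,-0.015,0],[-0.011,0.016,-0.015,0],[-0.011,0.016,-0.015,0],[-0.011,0.016,-0.015,0],[-0.011,0.016,-0.015,0],[-0.011,0.016,-0.015,0]]]' 36; python3 plan.py
```

```text
time_s: 6.58
eef_pos: [0.5333, 0.1364, 0.1063]
eef_rot: [0.0, 0.396, 0.918, -0.001]
wrist_force: [-5.4, -5.1, 7.6]
opening: 0.474
grasp_force: 59.5
t 6.58 at [0.5333 0.1364 0.1063] yaw 43.34 q6 -0.72 F [-5.4 -5.1  7.6] T [-0.67  0.74  0.08] open 40.5 gf 59.5
```

```bash
python3 -m handwheel '[[[0,-0.012,-0.005,-0.08],[0,-0.012,-0.005,-0.17],[0,-0.012,-0.005,-0.27],[0,-0.012,-0.005,-0.37],[0,-0.012,-0.005,-0.47],[0,-0.012,-0.005,-0.57],[0,-0.012,-0.005,-0.67],[0,-0.012,-0.005,-0.75],[0,-0.012,-0.005,-0.81],[0,-0.012,-0.005,-0.81]]]'; python3 plan.py;python3 -m handwheel '[[[0,0,-0.03,0],[0,0,-0.06,0],[0,0,-0.08,0],[0,0,-0.08,0],[0,0,-0.08,0]]]'; python3 plan.py
```

```text
time_s: 7.82
eef_pos: [0.5327, 0.1368, 0.1074]
eef_rot: [0.001, -0.198, 0.98, 0.001]
wrist_force: [0.1, 5.4, 4.0]
opening: 0.474
grasp_force: 61.2
t 7.83 at [0.5327 0.1368 0.1074] yaw 112.89 q6 -1.94 F [0.1 5.4 4. ] T [1.35 0.06 0.1 ] open 40.5 gf 61.2
time_s: 8.45
eef_pos: [0.5326, 0.1368, 0.1233]
eef_rot: [0.001, -0.198, 0.98, 0.001]
wrist_force: [1.7, 4.7, 2.3]
opening: 0.473
grasp_force: 61.1
t 8.45 at [0.5326 0.1368 0.1233] yaw 112.82 q6 -1.94 F [1.7 4.7 2.3] T [ 1.3  -0.02  0.1 ] open 40.4 gf 61.1
```

```bash
cat > arc.py <<'E'
import sys; from h import *
import subprocess
cx,cy,z,can,yaw0=map(float,sys.argv[1:6]);S=[float(v) for v in sys.argv[6:]]  # cap centre at S[0], can yaw deg, hand yaw at S[0]
a0=np.radians(can+180-S[0]);px,py=cx-.06*np.cos(a0),cy-.06*np.sin(a0)
print('post',px,py)
T=[f'{px+.06*np.cos(np.radians(can+180-s)):.5f},{py+.06*np.sin(np.radians(can+180-s)):.5f},{z},{yaw0-(s-S[0])}' for s in S]
subprocess.run(['python3','plan.py']+T)
E
python3 arc.py .5326 .1368 .1250 -13.4 112.8 0 9 19 29 39 49 59 69 77 85
```

```text
t 8.45 at [0.5326 0.1368 0.1233] yaw 112.82 q6 -1.94 F [1.7 4.7 2.3] T [ 1.3  -0.02  0.1 ] open 40.4 gf 61.1
0.53260,0.13680,0.125,112.8 -> [-0.0, 0.0, -0.009, 0.0]
0.53549,0.14576,0.125,103.8 -> [-0.031, 0.036, -0.009, 0.105]
0.54031,0.15504,0.125,93.8 -> [-0.071, 0.069, -0.009, 0.221]
0.54666,0.16335,0.125,83.8 -> [-0.116, 0.095, -0.009, 0.338]
0.55436,0.17043,0.125,73.8 -> [-0.166, 0.113, -0.009, 0.454]
0.56317,0.17607,0.125,63.8 -> [-0.217, 0.122, -0.009, 0.57]
0.57282,0.18009,0.125,53.8 -> [-0.269, 0.122, -0.009, 0.687]
0.58303,0.18237,0.125,43.8 -> [-0.321, 0.112, -0.009, 0.803]
0.59139,0.18289,0.125,35.8 -> [-0.36, 0.098, -0.009, 0.896]
0.59973,0.18225,0.125,27.799999999999997 -> [-0.398, 0.079, -0.009, 0.989]
post 0.5909665526925637 0.12289512579035056
```

```bash
python3 -m handwheel '[[[0,0,-0.012,0],[0,0,-0.012,0],[-0.031,0.036,-0.01,0.105],[-0.071,0.069,-0.01,0.221]]]'; python3 plan.py; python3 arc.py .5326 .1368 .1250 -13.4 112.8 0 19 29 39 49 59 69 77 85 | tail -7
```

```text
time_s: 8.95
eef_pos: [0.54, 0.1537, 0.1245]
eef_rot: [0.0, -0.031, 1.0, -0.0]
wrist_force: [2.1, -3.0, -1.5]
opening: 0.471
grasp_force: 63.6
t 8.95 at [0.54   0.1537 0.1245] yaw 93.5 q6 -1.57 F [ 2.1 -3.  -1.5] T [-0.08 -0.34  0.07] open 40.2 gf 63.6
0.55436,0.17043,0.125,73.8 -> [-0.077, 0.079, -0.002, 0.229]
0.56317,0.17607,0.125,63.8 -> [-0.122, 0.105, -0.002, 0.346]
0.57282,0.18009,0.125,53.8 -> [-0.172, 0.122, -0.002, 0.462]
0.58303,0.18237,0.125,43.8 -> [-0.223, 0.13, -0.002, 0.578]
0.59139,0.18289,0.125,35.8 -> [-0.265, 0.13, -0.002, 0.671]
0.59973,0.18225,0.125,27.799999999999997 -> [-0.307, 0.124, -0.002, 0.765]
post 0.5909665526925637 0.12289512579035056
```

```bash
python3 -m handwheel '[[[-0.036,0.044,0,0.113],[-0.077,0.079,0,0.229],[-0.122,0.105,0,0.346],[-0.172,0.122,0,0.462],[-0.223,0.13,0,0.578],[-0.265,0.13,0,0.671],[-0.307,0.124,0,0.765],[-0.307,0.124,0,0.765]]]'; python3 plan.py; python3 -m handwheel '[[[0,0,0,0],[0,0,0,0],[0,0,0,0],[0,0,0,0],[0,0,-0.15,0],[0,0,-0.35,0],[0,0,-0.6,0],[0,0,-0.6,0]]]' 85; python3 plan.py .4178,-.1632,.25,0 .4178,-.1632,.25,90
```

```text
time_s: 9.95
eef_pos: [0.5993, 0.1803, 0.1242]
eef_rot: [0.001, 0.515, 0.857, -0.002]
wrist_force: [-1.8, -8.0, 1.1]
opening: 0.473
grasp_force: 64.0
t 9.95 at [0.5993 0.1803 0.1242] yaw 27.95 q6 -0.38 F [-1.8 -8.   1.1] T [-1.24  0.18 -0.06] open 40.4 gf 64.0
time_s: 10.95
eef_pos: [0.6019, 0.1834, 0.25]
eef_rot: [0.004, 0.514, 0.858, 0.003]
wrist_force: [0.6, -1.1, -0.2]
opening: 0.991
grasp_force: 0.0
t 10.95 at [0.6019 0.1834 0.25  ] yaw 28.2 q6 -0.38 F [ 0.6 -1.1 -0.2] T [0.01 0.02 0.01] open 84.7 gf 0.0
.4178,-.1632,.25,0 -> [-1.092, -1.63, 0.0, 0.328]
.4178,-.1632,.25,90 -> [-1.092, -1.63, 0.0, -0.719]
```

```bash
cat > look.py <<'E'
from h import *; import sys
np.set_printoptions(precision=4,suppress=True)
c=snap('top',sys.argv[1]);P=world(c);col=c['color'].astype(int);sp=col.max(2)-col.min(2)
def comp(lo,hi,tag,minA):
    m=((P[...,2]>lo)&(P[...,2]<hi)&(sp<35)).astype(np.uint8);m[:,:110]=0;m[:,420:]=0;m[:140]=0;m[300:]=0
    n,l,s,ce=cv2.connectedComponentsWithStats(m)
    for i in range(1,n):
        if minA<=s[i,4]<400:
            q=P[l==i];print(tag,ce[i].round(),s[i,4],np.median(q,0),(q[:,:2].min(0)+q[:,:2].max(0))/2,q[:,:2].max(0)-q[:,:2].min(0), c['color'][l==i].mean(0).round())
comp(.104,.14,'knob',100);comp(.066,.09,'stem',20)
comp(.047,.062,'flange',60)
E
python3 look.py t2; python3 -c "
import cv2;I=cv2.imread('pics/t2.png')[140:300,110:420];cv2.imwrite('pics/t2c.png',cv2.resize(I,None,fx=2.5,fy=2.5))"
```

```text
knob [199. 159.] 341 [0.5964 0.1605 0.109 ] [0.5985 0.151 ] [0.067 0.077] [36. 35. 37.]
knob [286. 210.] 257 [ 0.4767 -0.0625  0.1125] [ 0.477  -0.0626] [0.0451 0.0447] [26. 25. 27.]
stem [203. 186.] 43 [0.5404 0.1548 0.0693] [0.5327 0.144 ] [0.0529 0.0377] [123. 118. 121.]
stem [214. 195.] 32 [0.5124 0.1171 0.0691] [0.5211 0.1247] [0.0342 0.0327] [130. 126. 129.]
stem [221. 195.] 102 [0.5142 0.1    0.078 ] [0.5147 0.1048] [0.0466 0.0299] [121. 119. 124.]
stem [283. 197.] 21 [ 0.5115 -0.056   0.089 ] [ 0.5139 -0.0548] [0.0207 0.0228] [34. 36. 39.]
stem [378. 200.] 45 [ 0.5097 -0.3004  0.0769] [ 0.51   -0.3009] [0.0156 0.0155] [76. 79. 81.]
stem [299. 213.] 108 [ 0.4715 -0.0984  0.0788] [ 0.4731 -0.0951] [0.0529 0.0271] [104. 102. 106.]
stem [285. 223.] 26 [ 0.4456 -0.0644  0.0887] [ 0.4445 -0.0619] [0.0177 0.0202] [29. 30. 33.]
stem [324. 235.] 41 [ 0.4179 -0.1622  0.077 ] [ 0.4178 -0.164 ] [0.0153 0.0171] [80. 83. 86.]
flange [375. 201.] 154 [ 0.5069 -0.297   0.0549] [ 0.5097 -0.3008] [0.0375 0.0398] [88. 89. 91.]
flange [323. 235.] 160 [ 0.4179 -0.163   0.0544] [ 0.4182 -0.1648] [0.0414 0.0398] [86. 88. 91.]
```

View pics/t2c.png

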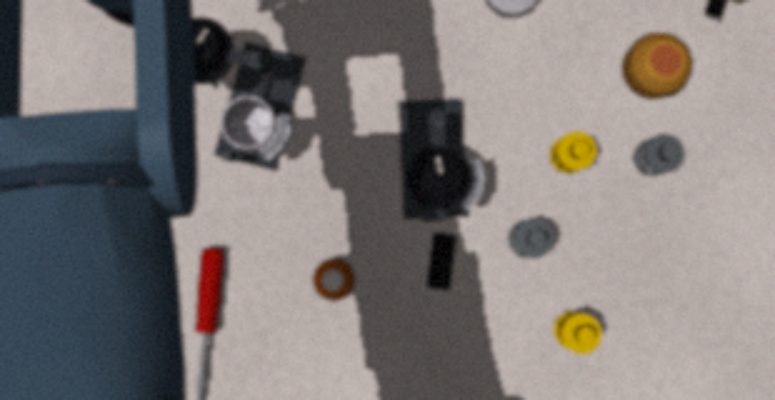

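Crop shows A's tube open at (250,122), its cap parked at (205,50), grey bobbins at (533,237) and (658,155). Fetching the nearer bobbin.

```bash
python3 -m handwheel '[[[-0.2,-0.3,0,0.1],[-0.4,-0.6,0,0.2],[-0.6,-0.9,0,0.32],[-0.65,-0.98,0,0.33],[-0.65,-0.98,0,0.33]]]' 55; python3 plan.py .419,-.162,.25,0 .419,-.162,.13,0
```

```text
time_s: 11.62
eef_pos: [0.4858, -0.0264, 0.2427]
eef_rot: [-0.001, 0.71, 0.704, -0.001]
wrist_force: [-0.1, 0.8, 0.1]
opening: 0.644
grasp_force: 0.0
t 11.62 at [ 0.4858 -0.0264  0.2427] yaw -0.42 q6 -0.29 F [-0.1  0.8  0.1] T [ 0.01 -0.03 -0.02] open 55.0 gf 0.0
.419,-.162,.25,0 -> [-0.68, -0.329, -0.036, -0.005]
.419,-.162,.13,0 -> [-0.68, -0.329, 0.564, -0.005]
```

```bash
python3 -m handwheel '[[[-0.23,-0.11,0,0],[-0.46,-0.22,0,0],[-0.68,-0.329,0,0],[-0.68,-0.329,0.2,0],[-0.68,-0.329,0.4,0],[-0.68,-0.329,0.56,0],[-0.68,-0.329,0.56,0],[-0.68,-0.329,0.56,0]]]' 55; python3 plan.py .419,-.162,.072,0
```

```text
time_s: 12.62
eef_pos: [0.4223, -0.16, 0.1329]
eef_rot: [0.0, 0.708, 0.706, 0.0]
wrist_force: [1.0, 0.3, 0.2]
opening: 0.641
grasp_force: 0.0
t 12.62 at [ 0.4223 -0.16    0.1329] yaw -0.12 q6 -0.62 F [1.  0.3 0.2] T [ 0.05 -0.03 -0.06] open 54.7 gf 0.0
.419,-.162,.072,0 -> [-0.01, -0.016, 0.305, -0.001]
```

```bash
python3 -m handwheel '[[[-0.01,-0.016,0.1,0],[-0.01,-0.016,0.2,0],[-0.01,-0.016,0.3,0],[-0.01,-0.016,0.3,0],[-0.01,-0.016,0.3,0]]]' 55; python3 plan.py .419,-.162,.072,0;  python3 -m handwheel '[[[0,0,0,0],[0,0,0,0],[0,0,0,0],[0,0,0,0],[0,0,0,0],[0,0,0,0],[0,0,0,0]]]' 12; python3 plan.py
```

```text
time_s: 13.25
eef_pos: [0.4195, -0.1627, 0.0738]
eef_rot: [0.001, 0.708, 0.706, 0.0]
wrist_force: [-0.5, 0.7, -0.4]
opening: 0.645
grasp_force: 0.0
t 13.25 at [ 0.4195 -0.1627  0.0738] yaw -0.16 q6 -0.63 F [-0.5  0.7 -0.4] T [ 0.01 -0.03 -0.04] open 55.1 gf 0.0
.419,-.162,.072,0 -> [0.004, -0.003, 0.009, -0.002]
time_s: 14.12
eef_pos: [0.4187, -0.1626, 0.0732]
eef_rot: [0.001, 0.708, 0.706, -0.0]
wrist_force: [-1.4, 0.2, 6.7]
opening: 0.174
grasp_force: 58.5
t 14.12 at [ 0.4187 -0.1626  0.0732] yaw -0.17 q6 -0.63 F [-1.4  0.2  6.7] T [ 0.02  0.35 -0.03] open 14.9 gf 58.5
```

```bash
python3 -m handwheel '[[[0,0,-0.1,0],[0,0,-0.3,0],[0,0,-0.6,0],[0,0,-0.88,0],[0,0,-0.88,0],[0,0,-0.88,0]]]'; python3 plan.py .476,-.012,.25,-7 .532,.1362,.25,-13.4
```

```text
time_s: 14.88
eef_pos: [0.4178, -0.1617, 0.2473]
eef_rot: [-0.001, 0.708, 0.706, -0.0]
wrist_force: [-0.7, -0.1, -2.7]
opening: 0.178
grasp_force: 59.2
t 14.88 at [ 0.4178 -0.1617  0.2473] yaw -0.17 q6 -0.63 F [-0.7 -0.1 -2.7] T [ 0.03 -0.03 -0.01] open 15.2 gf 59.2
.476,-.012,.25,-7 -> [0.749, 0.289, -0.014, 0.079]
.532,.1362,.25,-13.4 -> [1.491, 0.567, -0.014, 0.154]
```

```bash
python3 -m handwheel '[[[0.15,0.06,0,0.02],[0.35,0.13,0,0.04],[0.55,0.21,0,0.06],[0.75,0.29,0,0.08],[0.92,0.35,0,0.12],[1,0.37,0,0.154],[1,0.37,0,0.154],[1,0.37,0,0.154]]]'; python3 plan.py .532,.1362,.25,-13.4 .532,.1362,.17,-13.4
```

```text
time_s: 15.88
eef_pos: [0.4921, 0.0372, 0.2468]
eef_rot: [-0.001, 0.785, 0.62, -0.001]
wrist_force: [-0.0, -1.0, -3.2]
opening: 0.175
grasp_force: 59.1
t 15.88 at [0.4921 0.0372 0.2468] yaw -13.36 q6 0.07 F [-0.  -1.  -3.2] T [0.01 0.05 0.05] open 14.9 gf 59.1
.532,.1362,.25,-13.4 -> [0.528, 0.08, -0.016, 0.0]
.532,.1362,.17,-13.4 -> [0.528, 0.08, 0.384, 0.0]
```

```bash
python3 -m handwheel '[[[0.15,0.02,0,0],[0.34,0.05,0,0],[0.528,0.08,0,0],[0.528,0.08,0.2,0],[0.528,0.08,0.42,0],[0.528,0.08,0.42,0],[0.528,0.08,0.42,0]]]'; python3 plan.py .532,.1362,.135,-13.4 .532,.1362,.082,-13.4; python3 - <<'E'
from h import *
c=snap('scene');T=np.linalg.inv(c['pose']);q=T@[.532,.136,.1,1];u,v=(c['K']@(q[:3]/q[2]))[:2].astype(int);print(u,v)
cv2.imwrite('pics/s3.png',cv2.resize(c['color'][v-60:v+60,u-80:u+80,::-1],None,fx=5,fy=5,interpolation=cv2.INTER_CUBIC))
E
```

```text
time_s: 16.75
eef_pos: [0.534, 0.1359, 0.1657]
eef_rot: [0.0, 0.785, 0.619, 0.001]
wrist_force: [1.1, 0.2, -2.4]
opening: 0.179
grasp_force: 59.2
t 16.75 at [0.534  0.1359 0.1657] yaw -13.45 q6 0.27 F [ 1.1  0.2 -2.4] T [ 0.03 -0.05  0.02] open 15.3 gf 59.2
.532,.1362,.135,-13.4 -> [-0.001, -0.01, 0.153, -0.001]
.532,.1362,.082,-13.4 -> [-0.001, -0.01, 0.418, -0.001]
279 237
```

View pics/s3.png

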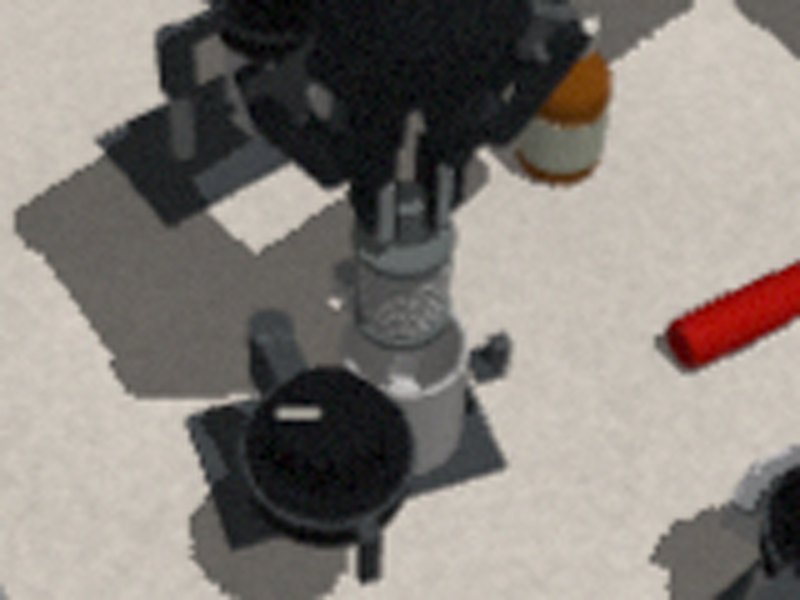

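The bobbin hangs upright over the open tube (crop (400,340)), centred as far as visible. Lowering it.

```bash
python3 -m handwheel '[[[0,-0.005,0.08,0],[0,-0.005,0.15,0],[0,-0.005,0.2,0],[0,-0.005,0.2,0]]]'; python3 plan.py; python3 -m handwheel '[[[0,0,0.06,0],[0,0,0.12,0],[0,0,0.18,0],[0,0,0.21,0],[0,0,0.21,0],[0,0,0.21,0]]]'; python3 plan.py .532,.1362,.0795,-13.4
```

```text
time_s: 17.3
eef_pos: [0.5311, 0.1369, 0.1229]
eef_rot: [-0.001, 0.785, 0.62, -0.001]
wrist_force: [-0.9, -0.3, -1.9]
opening: 0.177
grasp_force: 59.3
t 17.3 at [0.5311 0.1369 0.1229] yaw -13.4 q6 0.27 F [-0.9 -0.3 -1.9] T [-0.01 -0.01  0.06] open 15.2 gf 59.3
time_s: 18.05
eef_pos: [0.5324, 0.1369, 0.0826]
eef_rot: [0.0, 0.785, 0.62, 0.0]
wrist_force: [0.1, -1.0, -2.1]
opening: 0.174
grasp_force: 59.3
t 18.05 at [0.5324 0.1369 0.0826] yaw -13.4 q6 0.27 F [ 0.1 -1.  -2.1] T [ 0.01 -0.01  0.  ] open 14.8 gf 59.3
.532,.1362,.0795,-13.4 -> [-0.004, -0.001, 0.016, -0.0]
```

```bash
python3 -m handwheel '[[[0,0,0.01,0],[0,0,0.013,0],[0,0,0.013,0]]]'; python3 -m handwheel '[[[0,0,0,0],[0,0,0,0],[0,0,0,0],[0,0,-0.1,0],[0,0,-0.3,0],[0,0,-0.6,0],[0,0,-0.8,0],[0,0,-0.8,0]]]' 32; python3 plan.py; python3 -m handwheel '[[[0,-0.3,0,0],[0,-0.6,0,0],[0,-0.6,0,0]]]' 85;python3 look.py t4; python3 plan.py
```

```text
time_s: 18.42
eef_pos: [0.5321, 0.1369, 0.0798]
eef_rot: [0.0, 0.785, 0.62, 0.0]
wrist_force: [-0.2, -1.0, -2.5]
opening: 0.173
grasp_force: 59.3
time_s: 19.42
eef_pos: [0.5346, 0.137, 0.2443]
eef_rot: [0.003, 0.785, 0.62, 0.003]
wrist_force: [0.7, 0.3, -0.1]
opening: 0.37
grasp_force: 0.0
t 19.43 at [0.5346 0.137  0.2443] yaw -13.4 q6 0.27 F [ 0.7  0.3 -0.1] T [-0.03  0.03 -0.02] open 31.6 gf 0.0
time_s: 19.8
eef_pos: [0.4109, 0.1655, 0.2377]
eef_rot: [-0.001, 0.784, 0.621, -0.002]
wrist_force: [0.0, -0.5, -0.3]
opening: 0.978
grasp_force: 0.0
knob [286. 210.] 258 [ 0.4767 -0.0623  0.113 ] [ 0.477  -0.0625] [0.0451 0.0447] [23. 22. 23.]
stem [212. 181.] 30 [0.5537 0.125  0.0691] [0.5445 0.1297] [0.0286 0.0429] [97. 94. 97.]
stem [206. 193.] 53 [0.5165 0.1464 0.0693] [0.5262 0.136 ] [0.0442 0.0547] [109. 105. 108.]
stem [208. 188.] 43 [0.531  0.1354 0.0821] [0.5333 0.1349] [0.0203 0.0165] [70. 73. 75.]
stem [221. 195.] 103 [0.5139 0.1001 0.0774] [0.5148 0.1052] [0.0465 0.0301] [109. 107. 111.]
stem [378. 200.] 44 [ 0.5099 -0.3009  0.0767] [ 0.5101 -0.3006] [0.0159 0.017 ] [68. 70. 72.]
stem [299. 213.] 115 [ 0.4722 -0.0981  0.0796] [ 0.4743 -0.0939] [0.055  0.0298] [86. 85. 88.]
stem [276. 217.] 24 [ 0.459 -0.039  0.089] [ 0.4603 -0.0403] [0.02   0.0177] [13. 13. 15.]
flange [209. 189.] 142 [0.5314 0.1356 0.0596] [0.5347 0.1375] [0.0439 0.0457] [71. 72. 74.]
flange [375. 201.] 153 [ 0.507  -0.2969  0.0549] [ 0.5098 -0.3014] [0.0377 0.0402] [77. 78. 79.]
t 19.85 at [0.4134 0.1651 0.2387] yaw -13.32 q6 0.34 F [ 0.2 -0.1 -0.5] T [ 0.05 -0.07  0.01] open 84.6 gf 0.0
```

```bash
python3 plan.py .5997,.1823,.23,0 .5997,.1823,.123,0
```

```text
t 19.85 at [0.4134 0.1651 0.2387] yaw -13.32 q6 0.34 F [ 0.2 -0.1 -0.5] T [ 0.05 -0.07  0.01] open 84.6 gf 0.0
.5997,.1823,.23,0 -> [0.298, 0.886, 0.043, -0.155]
.5997,.1823,.123,0 -> [0.298, 0.886, 0.578, -0.155]
```

```bash
python3 -m handwheel '[[[0.1,0.29,0,-0.05],[0.2,0.58,0,-0.1],[0.298,0.886,0,-0.155],[0.298,0.886,0,-0.155],[0.298,0.886,0.2,-0.155],[0.298,0.886,0.4,-0.155],[0.298,0.886,0.57,-0.155],[0.298,0.886,0.57,-0.155],[0.298,0.886,0.57,-0.155],[0.298,0.886,0.57,-0.155]]]' 85; python3 plan.py .5997,.1823,.123,0
```

```text
time_s: 21.1
eef_pos: [0.603, 0.1817, 0.128]
eef_rot: [0.001, 0.708, 0.707, 0.001]
wrist_force: [-0.2, -1.2, 0.4]
opening: 0.997
grasp_force: 0.0
t 21.1 at [0.603  0.1817 0.128 ] yaw -0.09 q6 0.11 F [-0.2 -1.2  0.4] T [-0.02 -0.07  0.04] open 85.1 gf 0.0
.5997,.1823,.123,0 -> [0.003, -0.016, 0.025, -0.001]
```

```bash
python3 -m handwheel '[[[0.003,-0.016,0.02,0],[0.003,-0.016,0.02,0],[0.003,-0.016,0.02,0]]]' 85; python3 plan.py; python3 -m handwheel '[[[0,0,0,0],[0,0,0,0],[0,0,0,0],[0,0,0,0],[0,0,0,0],[0,0,0,0],[0,0,0,0]]]' 36; python3 plan.py
```

```text
time_s: 21.48
eef_pos: [0.5983, 0.1823, 0.1219]
eef_rot: [0.0, 0.708, 0.707, 0.0]
wrist_force: [0.6, 0.2, -1.4]
opening: 0.995
grasp_force: 0.0
t 21.48 at [0.5983 0.1823 0.1219] yaw -0.08 q6 0.11 F [ 0.6  0.2 -1.4] T [-0.01  0.01  0.04] open 84.9 gf 0.0
time_s: 22.35
eef_pos: [0.5984, 0.1822, 0.1217]
eef_rot: [0.0, 0.708, 0.707, 0.0]
wrist_force: [-1.3, 0.4, 2.2]
opening: 0.479
grasp_force: 60.1
t 22.35 at [0.5984 0.1822 0.1217] yaw -0.08 q6 0.11 F [-1.3  0.4  2.2] T [ 0.02  0.22 -0.05] open 40.9 gf 60.1
```

```bash
python3 arc.py .5984 .1822 .1225 -13.4 0 83.7 75 65 55 45 35 25 15 6 -0.5
```

```text
t 22.35 at [0.5984 0.1822 0.1217] yaw -0.08 q6 0.11 F [-1.3  0.4  2.2] T [ 0.02  0.22 -0.05] open 40.9 gf 60.1
0.59840,0.18220,0.1225,0.0 -> [-0.0, 0.0, -0.004, -0.001]
0.58931,0.18264,0.1225,8.700000000000003 -> [0.002, -0.045, -0.004, -0.102]
0.57892,0.18143,0.1225,18.700000000000003 -> [-0.004, -0.097, -0.004, -0.219]
0.56890,0.17845,0.1225,28.700000000000003 -> [-0.019, -0.147, -0.004, -0.335]
0.55954,0.17376,0.1225,38.7 -> [-0.043, -0.194, -0.004, -0.451]
0.55115,0.16753,0.1225,48.7 -> [-0.074, -0.236, -0.004, -0.568]
0.54396,0.15993,0.1225,58.7 -> [-0.112, -0.272, -0.004, -0.684]
0.53820,0.15120,0.1225,68.7 -> [-0.156, -0.301, -0.004, -0.8]
0.53439,0.14259,0.1225,77.7 -> [-0.199, -0.32, -0.004, -0.905]
0.53250,0.13606,0.1225,84.2 -> [-0.231, -0.329, -0.004, -0.981]
post 0.5909839113955705 0.12266008372687068
```

```bash
python3 -m handwheel '[[[0.002,-0.045,-0.004,-0.102],[-0.004,-0.097,-0.004,-0.219],[-0.019,-0.147,-0.004,-0.335],[-0.043,-0.194,-0.004,-0.451],[-0.074,-0.236,-0.004,-0.568],[-0.112,-0.272,-0.004,-0.684],[-0.156,-0.301,-0.004,-0.8],[-0.199,-0.32,-0.004,-0.905],[-0.231,-0.329,-0.004,-0.981],[-0.231,-0.329,-0.004,-0.985]]]'; python3 plan.py; python3 -m handwheel '[[[0,0,0,0],[0,0,0,0]]]'; python3 plan.py .5325,.1366,.1055,84
```

```text
time_s: 23.6
eef_pos: [0.5306, 0.1366, 0.1217]
eef_rot: [-0.002, 0.047, 0.999, 0.0]
wrist_force: [-6.3, 2.4, 2.3]
opening: 0.477
grasp_force: 61.0
t 23.6 at [0.5306 0.1366 0.1217] yaw 84.66 q6 -1.44 F [-6.3  2.4  2.3] T [0.38 0.89 0.1 ] open 40.8 gf 61.0
time_s: 23.85
eef_pos: [0.5306, 0.1367, 0.1217]
eef_rot: [-0.002, 0.047, 0.999, 0.0]
wrist_force: [-6.2, 2.3, 2.4]
opening: 0.475
grasp_force: 61.0
t 23.85 at [0.5306 0.1367 0.1217] yaw 84.59 q6 -1.44 F [-6.2  2.3  2.4] T [0.42 0.89 0.1 ] open 40.5 gf 61.0
.5325,.1366,.1055,84 -> [-0.01, 0.001, 0.081, 0.007]
```

```bash
python3 -m handwheel '[[[0,0,0.03,0],[0,0,0.06,0],[0,0,0.09,0],[0,0,0.1,0],[0,0,0.1,0]]]'; python3 plan.py
```

```text
time_s: 24.48
eef_pos: [0.5308, 0.1368, 0.1039]
eef_rot: [-0.002, 0.047, 0.999, 0.0]
wrist_force: [-13.9, 2.0, 19.6]
opening: 0.478
grasp_force: 63.0
t 24.48 at [0.5308 0.1368 0.1039] yaw 84.6 q6 -1.44 F [-13.9   2.   19.6] T [ 0.29  2.25 -0.03] open 40.8 gf 63.0
```

```bash
python3 -m handwheel '[[[0.008,0,-0.004,0.08],[0.008,0,-0.004,0.18],[0.008,0,-0.004,0.28],[0.008,0,-0.004,0.38],[0.008,0,-0.004,0.48],[0.008,0,-0.004,0.58],[0.008,0,-0.004,0.68],[0.008,0,-0.004,0.78],[0.008,0,-0.004,0.85],[0.008,0,-0.004,0.9]]]'; python3 plan.py; python3 -m handwheel '[[[0,0,0,0.03],[0,0,0,0.05],[0,0,0,0.05]]]'; python3 plan.py
```

```text
time_s: 25.72
eef_pos: [0.5312, 0.1366, 0.104]
eef_rot: [0.001, 0.661, 0.75, 0.0]
wrist_force: [-2.0, 1.3, 6.7]
opening: 0.475
grasp_force: 61.5
t 25.73 at [0.5312 0.1366 0.104 ] yaw 7.26 q6 -0.09 F [-2.   1.3  6.7] T [0.11 0.43 2.01] open 40.6 gf 61.5
time_s: 26.1
eef_pos: [0.531, 0.1346, 0.1038]
eef_rot: [0.001, 0.689, 0.725, -0.001]
wrist_force: [-2.9, -5.5, 6.6]
opening: 0.474
grasp_force: 61.8
t 26.1 at [0.531  0.1346 0.1038] yaw 2.96 q6 -0.02 F [-2.9 -5.5  6.6] T [-1.23  0.66  0.35] open 40.5 gf 61.8
```

```bash
python3 -m handwheel '[[[0,0,0,0],[0,0,0,0],[0,0,0,0],[0,0,-0.1,0],[0,0,-0.3,0],[0,0,-0.5,0],[0,0,-0.6,0],[0,0,-0.6,0]]]' 85; python3 plan.py .4778,-.0605,.22,50 .4778,-.0605,.104,50
```

```text
time_s: 27.1
eef_pos: [0.532, 0.1365, 0.2251]
eef_rot: [0.001, 0.689, 0.725, 0.001]
wrist_force: [0.5, 0.7, 0.0]
opening: 0.993
grasp_force: 0.0
t 27.1 at [0.532  0.1365 0.2251] yaw 2.94 q6 -0.02 F [0.5 0.7 0. ] T [-0.02 -0.01 -0.05] open 84.8 gf 0.0
.4778,-.0605,.22,50 -> [-0.97, -0.321, 0.025, -0.548]
.4778,-.0605,.104,50 -> [-0.97, -0.321, 0.605, -0.548]
```

```bash
python3 -m handwheel '[[[-0.22,-0.07,0,-0.11],[-0.47,-0.15,0,-0.22],[-0.72,-0.24,0,-0.33],[-0.97,-0.321,0,-0.44],[-0.97,-0.321,0,-0.548],[-0.97,-0.321,0.2,-0.548],[-0.97,-0.321,0.4,-0.548],[-0.97,-0.321,0.58,-0.548],[-0.97,-0.321,0.58,-0.548],[-0.97,-0.321,0.58,-0.548]]]' 85; python3 plan.py .4778,-.0605,.1045,50;python3 look.py t5;  python3 - <<'E'
from h import *
c=snap('top');P=world(c);g=c['color'].astype(int).max(2)
for K in((.4422,.3078),(.5307,.1349)):
    d=P[...,:2]-np.array(K);r=np.hypot(d[...,0],d[...,1]);m=(r<.018)&(P[...,2]>.1)&(P[...,2]<.12)&(g>48);q=d[m];w=g[m]-30
    print('mark',m.sum(),np.degrees(np.arctan2(*((q*w[:,None]).sum(0)[::-1]))))
I=c['color'][150:260,100:280,::-1];cv2.imwrite('pics/c5.png',cv2.resize(I,None,fx=4.4,fy=4.4,interpolation=cv2.INTER_CUBIC))
E
```

```text
time_s: 28.35
eef_pos: [0.4769, -0.0608, 0.1077]
eef_rot: [0.0, 0.342, 0.94, 0.0]
wrist_force: [0.5, -0.2, 0.5]
opening: 0.995
grasp_force: 0.0
t 28.35 at [ 0.4769 -0.0608  0.1077] yaw 50.02 q6 -1.25 F [ 0.5 -0.2  0.5] T [-0.05 -0.02  0.04] open 84.9 gf 0.0
.4778,-.0605,.1045,50 -> [-0.002, 0.004, 0.016, 0.0]
knob [206. 186.] 263 [0.5321 0.1372 0.1128] [0.5327 0.1376] [0.0454 0.0461] [22. 21. 23.]
knob [135. 221.] 273 [0.4421 0.3085 0.1124] [0.4422 0.3092] [0.0446 0.0448] [23. 23. 24.]
stem [213. 172.] 38 [0.5743 0.1256 0.0891] [0.5741 0.1241] [0.0361 0.0233] [35. 36. 39.]
stem [216. 195.] 197 [0.5094 0.1096 0.0798] [0.5209 0.1245] [0.0613 0.0692] [71. 70. 73.]
stem [138. 199.] 24 [0.5008 0.311  0.0864] [0.5    0.3135] [0.0182 0.0099] [30. 32. 34.]
stem [378. 200.] 44 [ 0.5098 -0.3007  0.0767] [ 0.51   -0.3008] [0.0156 0.0158] [65. 68. 70.]
stem [152. 221.] 177 [0.4436 0.2733 0.0781] [0.4438 0.281 ] [0.0547 0.0372] [72. 72. 75.]
stem [132. 231.] 30 [0.4178 0.3213 0.0894] [0.4176 0.3228] [0.0147 0.0338] [39. 38. 39.]
stem [140. 234.] 37 [0.4081 0.3009 0.0885] [0.4131 0.3008] [0.0252 0.0297] [35. 35. 38.]
flange [375. 201.] 153 [ 0.5068 -0.2978  0.0551] [ 0.5096 -0.3008] [0.0374 0.04  ] [75. 76. 78.]
mark 21 23.683585910664878
mark 19 3.5873667985780657
```

View pics/c5.png

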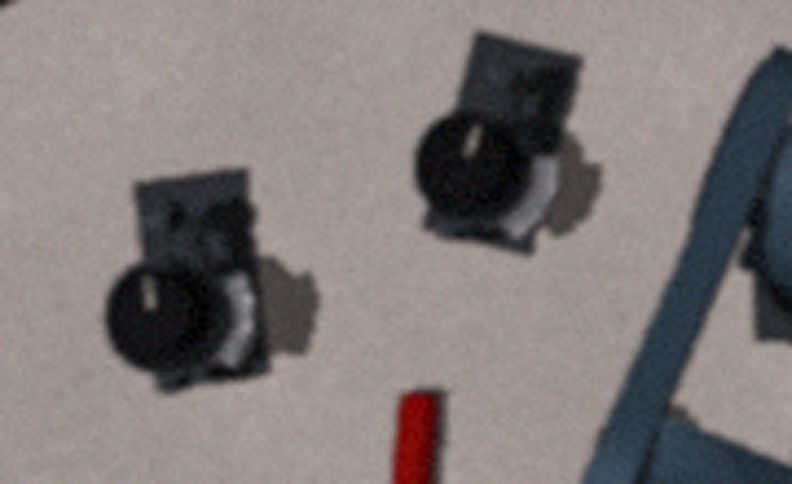

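Both marks line up with their plates: C at crop (148,295), A at (473,140). So both are home. Knob A looks shifted by 2–3 mm, so I'll quantify its swing and grip B.

```bash
python3 -m handwheel '[[[-0.002,0.004,0.012,0],[-0.002,0.004,0.012,0],[-0.002,0.004,0.012,0]]]' 85; python3 -m handwheel '[[[0,0,0,0],[0,0,0,0],[0,0,0,0],[0,0,0,0],[0,0,0,0],[0,0,0,0],[0,0,0,0]]]' 36; python3 plan.py; cat > cen.py <<'E'
from h import *
def cen(c):
    P=world(c);z=P[...,2];out=[]
    for K in((.5307,.1349),(.4422,.3078),(.4768,-.0625)):
        r=np.hypot(P[...,0]-K[0],P[...,1]-K[1]);m=(r<.035)&(z>.103)&(z<.122)
        v,u=np.nonzero(m);zz=np.median(z[m]);(cx,cy),R=cv2.minEnclosingCircle(np.stack([u,v],1).astype(np.float32))
        def back(u,v):
            ray=c['pose'][:3,:3]@np.linalg.solve(c['K'],[u,v,1]);o=c['pose'][:3,3];return (o+ray*(.112-o[2])/ray[2])[:2].round(4)
        out.append((m.sum(),round(zz,4),back(u.mean(),v.mean()),back(cx,cy)))
    return out
print('t0',cen(dict(np.load('top0.npz'))));print('now',cen(snap('top')))
E
python3 cen.py
```

```text
time_s: 28.82
eef_pos: [0.4776, -0.0604, 0.1052]
eef_rot: [0.0, 0.342, 0.94, -0.0]
wrist_force: [0.2, -0.5, -0.2]
opening: 0.994
grasp_force: 0.0
time_s: 29.7
eef_pos: [0.4764, -0.0606, 0.1048]
eef_rot: [-0.001, 0.342, 0.94, -0.001]
wrist_force: [-4.3, -2.3, 3.5]
opening: 0.479
grasp_force: 59.9
t 29.7 at [ 0.4764 -0.0606  0.1048] yaw 50.02 q6 -1.25 F [-4.3 -2.3  3.5] T [-0.2   0.78 -0.15] open 40.9 gf 59.9
t0 [(np.int64(257), np.float64(0.1126), array([0.531 , 0.1352]), array([0.531 , 0.1351])), (np.int64(278), np.float64(0.1121), array([0.4425, 0.3074]), array([0.4424, 0.3075])), (np.int64(259), np.float64(0.1128), array([ 0.4765, -0.0625]), array([ 0.4765, -0.0624]))]
now [(np.int64(268), np.float64(0.1125), array([0.5314, 0.1371]), array([0.5315, 0.1371])), (np.int64(279), np.float64(0.1123), array([0.4423, 0.3087]), array([0.443 , 0.3079])), (np.int64(0), np.float64(nan), array([nan, nan]), array([1.0096, 0.6908]))]
  return _methods._mean(a, axis=axis, dtype=dtype,
  ret = ret.dtype.type(ret / rcount)
cen.py:9: RuntimeWarning: Mean of empty slice.
  out.append((m.sum(),round(zz,4),back(u.mean(),v.mean()),back(cx,cy)))
```

```bash
python3 -m handwheel '[[[0,-0.005,-0.003,-0.08],[0,-0.005,-0.003,-0.17],[0,-0.005,-0.003,-0.27],[0,-0.005,-0.003,-0.37],[0,-0.005,-0.003,-0.47],[0,-0.005,-0.003,-0.57],[0,-0.005,-0.003,-0.67],[0,-0.005,-0.003,-0.75],[0,-0.005,-0.003,-0.81],[0,-0.005,-0.003,-0.81]]]'; python3 plan.py;python3 -m handwheel '[[[0,0,-0.03,0],[0,0,-0.06,0],[0,0,-0.09,0],[0,0,-0.09,0],[0,0,-0.09,0]]]'; python3 plan.py
```

```text
time_s: 31.0
eef_pos: [0.4761, -0.0611, 0.1054]
eef_rot: [-0.001, -0.255, 0.967, 0.0]
wrist_force: [-4.1, -0.2, 3.6]
opening: 0.476
grasp_force: 60.5
t 31.0 at [ 0.4761 -0.0611  0.1054] yaw 119.59 q6 -2.46 F [-4.1 -0.2  3.6] T [0.17 0.75 0.1 ] open 40.7 gf 60.5
time_s: 31.62
eef_pos: [0.4763, -0.061, 0.1231]
eef_rot: [-0.001, -0.256, 0.967, 0.0]
wrist_force: [-4.5, -0.5, -3.3]
opening: 0.473
grasp_force: 66.3
t 31.62 at [ 0.4763 -0.061   0.1231] yaw 119.62 q6 -2.46 F [-4.5 -0.5 -3.3] T [ 0.12  0.74 -0.15] open 40.4 gf 66.3
```

```bash
python3 arc.py .4768 -.061 .1231 3.2 119.6 0 8 18 28 38 48 58 68 77 84.5
```

```text
t 31.62 at [ 0.4763 -0.061   0.1231] yaw 119.62 q6 -2.46 F [-4.5 -0.5 -3.3] T [ 0.12  0.74 -0.15] open 40.4 gf 66.3
0.47680,-0.06100,0.1231,119.6 -> [-0.002, -0.001, -0.0, 0.0]
0.47692,-0.05263,0.1231,111.6 -> [-0.023, 0.035, -0.0, 0.093]
0.47870,-0.04232,0.1231,101.6 -> [-0.057, 0.075, -0.0, 0.21]
0.48224,-0.03248,0.1231,91.6 -> [-0.096, 0.109, -0.0, 0.326]
0.48744,-0.02341,0.1231,81.6 -> [-0.141, 0.136, -0.0, 0.442]
0.49413,-0.01537,0.1231,71.6 -> [-0.19, 0.154, -0.0, 0.559]
0.50212,-0.00862,0.1231,61.599999999999994 -> [-0.242, 0.164, -0.0, 0.675]
0.51116,-0.00336,0.1231,51.599999999999994 -> [-0.294, 0.164, -0.0, 0.791]
0.51997,-0.00003,0.1231,42.599999999999994 -> [-0.34, 0.157, -0.0, 0.896]
0.52763,0.00166,0.1231,35.099999999999994 -> [-0.378, 0.145, -0.0, 0.983]
post 0.5367064458509189 -0.057650709700410176
```

```bash
python3 -m handwheel '[[[-0.023,0.035,0,0.093],[-0.057,0.075,0,0.21],[-0.096,0.109,0,0.326],[-0.141,0.136,0,0.442],[-0.19,0.154,0,0.559],[-0.242,0.164,0,0.675],[-0.294,0.164,0,0.791],[-0.34,0.157,0,0.896],[-0.378,0.145,0,0.983],[-0.378,0.145,0,0.983]]]'; python3 plan.py; python3 -m handwheel '[[[0,0,0,0],[0,0,0,0],[0,0,0,0],[0,0,0,0],[0,0,-0.15,0],[0,0,-0.35,0],[0,0,-0.6,0],[0,0,-0.6,0],[0,0,-0.6,0]]]' 85; python3 plan.py .511,-.299,.25,0; python3 look.py t6
```

```text
time_s: 32.88
eef_pos: [0.5286, 0.001, 0.1229]
eef_rot: [0.0, 0.46, 0.888, -0.0]
wrist_force: [0.2, -3.6, -7.2]
opening: 0.473
grasp_force: 66.0
t 32.88 at [0.5286 0.001  0.1229] yaw 35.22 q6 -0.84 F [ 0.2 -3.6 -7.2] T [-0.68 -0.09 -0.06] open 40.4 gf 66.0
time_s: 34.0
eef_pos: [0.528, 0.0015, 0.2432]
eef_rot: [-0.0, 0.46, 0.888, 0.0]
wrist_force: [-0.4, 0.2, 0.3]
opening: 0.994
grasp_force: 0.0
t 34.0 at [0.528  0.0015 0.2432] yaw 35.16 q6 -0.84 F [-0.4  0.2  0.3] T [ 0.04  0.02 -0.  ] open 84.9 gf 0.0
.511,-.299,.25,0 -> [-1.18, -0.935, -0.034, 0.409]
knob [202. 185.] 117 [0.5345 0.1473 0.1133] [0.5339 0.1478] [0.0427 0.0251] [21. 22. 25.]
knob [256. 195.] 183 [0.5103 0.0102 0.1085] [0.5141 0.0127] [0.0374 0.0604] [31. 30. 31.]
knob [135. 221.] 272 [0.4419 0.3088 0.1128] [0.4423 0.3097] [0.0447 0.0449] [25. 25. 26.]
stem [195. 187.] 24 [0.5321 0.1678 0.0888] [0.5322 0.1669] [0.0308 0.0084] [56. 53. 54.]
stem [137. 198.] 36 [0.5015 0.312  0.0876] [0.4988 0.317 ] [0.0212 0.0184] [36. 37. 41.]
stem [378. 200.] 46 [ 0.5098 -0.3001  0.0767] [ 0.5099 -0.3006] [0.0159 0.0167] [70. 72. 74.]
stem [300. 214.] 97 [ 0.4697 -0.1002  0.0785] [ 0.4711 -0.0982] [0.0487 0.0204] [82. 81. 84.]
stem [151. 222.] 191 [0.4417 0.2745 0.0786] [0.4434 0.2849] [0.0554 0.0454] [73. 72. 75.]
stem [139. 236.] 22 [0.4033 0.3036 0.0871] [0.4043 0.3083] [0.0126 0.016 ] [53. 52. 54.]
flange [375. 201.] 153 [ 0.5068 -0.2975  0.0546] [ 0.5098 -0.3013] [0.0378 0.0409] [81. 82. 84.]
```

```bash
python3 -m handwheel '[[[-0.22,-0.17,0,0.09],[-0.45,-0.36,0,0.18],[-0.68,-0.54,0,0.28],[-0.9,-0.72,0,0.38],[-1,-0.8,0,0.409],[-1,-0.8,0,0.409],[-1,-0.8,0,0.409]]]' 55; python3 plan.py .511,-.299,.24,0 .511,-.299,.13,0
```

```text
time_s: 34.92
eef_pos: [0.5121, -0.2532, 0.2421]
eef_rot: [-0.001, 0.707, 0.707, 0.0]
wrist_force: [0.6, 0.5, -0.6]
opening: 0.642
grasp_force: 0.0
t 34.92 at [ 0.5121 -0.2532  0.2421] yaw 0.05 q6 -0.67 F [ 0.6  0.5 -0.6] T [-0.03  0.   -0.03] open 54.8 gf 0.0
.511,-.299,.24,0 -> [-0.229, -0.006, 0.011, 0.001]
.511,-.299,.13,0 -> [-0.229, -0.006, 0.561, 0.001]
```

```bash
python3 -m handwheel '[[[-0.1,0,0,0],[-0.229,-0.006,0,0],[-0.229,-0.006,0.2,0],[-0.229,-0.006,0.4,0],[-0.229,-0.006,0.56,0],[-0.229,-0.006,0.56,0],[-0.229,-0.006,0.56,0]]]'; python3 plan.py .511,-.299,.0725,0
```

```text
time_s: 35.8
eef_pos: [0.512, -0.3013, 0.1328]
eef_rot: [0.001, 0.707, 0.707, 0.0]
wrist_force: [0.4, 1.0, 0.1]
opening: 0.642
grasp_force: 0.0
t 35.8 at [ 0.512  -0.3013  0.1328] yaw -0.01 q6 -0.73 F [0.4 1.  0.1] T [ 0.01 -0.   -0.04] open 54.9 gf 0.0
.511,-.299,.0725,0 -> [0.012, -0.005, 0.302, -0.0]
```

```bash
python3 -m handwheel '[[[0.005,-0.003,0.1,0],[0.008,-0.004,0.2,0],[0.008,-0.004,0.3,0],[0.008,-0.004,0.3,0],[0.008,-0.004,0.3,0]]]' 55; python3 plan.py .511,-.299,.0725,0;  python3 -m handwheel '[[[0,0,0,0],[0,0,0,0],[0,0,0,0],[0,0,0,0],[0,0,0,0],[0,0,0,0],[0,0,0,0]]]' 12; python3 plan.py; python3 -m handwheel '[[[0,0,-0.1,0],[0,0,-0.3,0],[0,0,-0.6,0],[0,0,-0.88,0],[0,0,-0.88,0],[0,0,-0.88,0]]]'; python3 plan.py .4775,-.0607,.25,3.2
```

```text
time_s: 36.42
eef_pos: [0.5108, -0.2987, 0.0718]
eef_rot: [0.0, 0.707, 0.707, -0.0]
wrist_force: [0.0, 0.6, 0.1]
opening: 0.643
grasp_force: 0.0
t 36.42 at [ 0.5108 -0.2987  0.0718] yaw 0.0 q6 -0.73 F [0.  0.6 0.1] T [-0.04 -0.01 -0.04] open 54.9 gf 0.0
.511,-.299,.0725,0 -> [-0.002, 0.001, -0.004, 0.0]
time_s: 37.3
eef_pos: [0.5107, -0.2989, 0.0723]
eef_rot: [0.001, 0.707, 0.707, -0.0]
wrist_force: [-2.4, 0.3, 5.4]
opening: 0.172
grasp_force: 58.5
t 37.3 at [ 0.5107 -0.2989  0.0723] yaw 0.0 q6 -0.73 F [-2.4  0.3  5.4] T [0.06 0.33 0.03] open 14.7 gf 58.5
time_s: 38.05
eef_pos: [0.5101, -0.2979, 0.2471]
eef_rot: [-0.0, 0.707, 0.707, 0.0]
wrist_force: [-0.0, -0.0, -2.7]
opening: 0.175
grasp_force: 59.0
t 38.05 at [ 0.5101 -0.2979  0.2471] yaw 0.0 q6 -0.73 F [-0.  -0.  -2.7] T [ 0.05  0.02 -0.03] open 15.0 gf 59.0
.4775,-.0607,.25,3.2 -> [1.186, -0.163, -0.014, -0.037]
```

```bash
python3 -m handwheel '[[[0.2,-0.03,0,0],[0.4,-0.06,0,0],[0.6,-0.09,0,-0.02],[0.8,-0.12,0,-0.037],[0.95,-0.15,0,-0.037],[1,-0.165,0,-0.037],[1,-0.165,0,-0.037]]]'; python3 plan.py .4772,-.0608,.25,3.2 .4772,-.0608,.16,3.2
```

```text
time_s: 38.92
eef_pos: [0.4769, -0.098, 0.2463]
eef_rot: [-0.001, 0.687, 0.727, -0.0]
wrist_force: [-0.2, -0.6, -3.1]
opening: 0.176
grasp_force: 59.0
t 38.92 at [ 0.4769 -0.098   0.2463] yaw 3.23 q6 -0.5 F [-0.2 -0.6 -3.1] T [-0.05  0.02 -0.04] open 15.0 gf 59.0
.4772,-.0608,.25,3.2 -> [0.186, 0.012, -0.018, 0.0]
.4772,-.0608,.16,3.2 -> [0.186, 0.012, 0.432, 0.0]
```

```bash
python3 -m handwheel '[[[0.1,0.006,0,0],[0.184,0.012,0,0],[0.184,0.012,0.2,0],[0.184,0.012,0.4,0],[0.184,0.012,0.43,0],[0.184,0.012,0.43,0]]]'; python3 plan.py .4772,-.0608,.122,3.2; python3 - <<'E'
from h import *
c=snap('scene');T=np.linalg.inv(c['pose']);q=T@[.477,-.061,.1,1];u,v=(c['K']@(q[:3]/q[2]))[:2].astype(int);print(u,v)
cv2.imwrite('pics/s7.png',cv2.resize(c['color'][v-60:v+60,u-80:u+80,::-1],None,fx=5,fy=5,interpolation=cv2.INTER_CUBIC))
E
```

```text
time_s: 39.67
eef_pos: [0.4783, -0.0619, 0.162]
eef_rot: [0.0, 0.687, 0.726, -0.0]
wrist_force: [0.3, 0.6, -1.4]
opening: 0.171
grasp_force: 59.0
t 39.67 at [ 0.4783 -0.0619  0.162 ] yaw 3.16 q6 -0.43 F [ 0.3  0.6 -1.4] T [ 0.01 -0.03  0.02] open 14.6 gf 59.0
.4772,-.0608,.122,3.2 -> [0.006, -0.005, 0.2, -0.0]
253 172
```

View pics/s7.png

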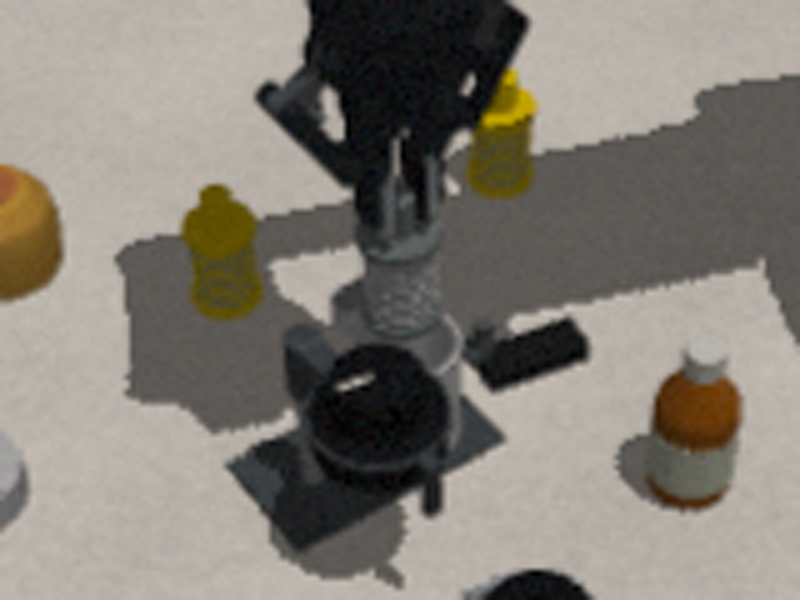

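The second bobbin hangs over B's mouth (crop (405,325)), with the cap parked at (375,405). Lowering it.

```bash
python3 -m handwheel '[[[0.003,-0.003,0.08,0],[0.003,-0.003,0.15,0],[0.003,-0.003,0.2,0],[0.003,-0.003,0.2,0]]]'; python3 plan.py; python3 -m handwheel '[[[0,0,0.06,0],[0,0,0.12,0],[0,0,0.18,0],[0,0,0.2,0],[0,0,0.2,0],[0,0,0.2,0]]]'; python3 plan.py .4772,-.0608,.0785,3.2
```

```text
time_s: 40.22
eef_pos: [0.4764, -0.0607, 0.1203]
eef_rot: [-0.001, 0.687, 0.726, -0.0]
wrist_force: [0.8, 0.3, -2.8]
opening: 0.176
grasp_force: 59.1
t 40.23 at [ 0.4764 -0.0607  0.1203] yaw 3.18 q6 -0.43 F [ 0.8  0.3 -2.8] T [-0.    0.01  0.  ] open 15.0 gf 59.1
time_s: 40.98
eef_pos: [0.4776, -0.0611, 0.0818]
eef_rot: [0.0, 0.687, 0.726, 0.0]
wrist_force: [-0.1, 0.4, -2.1]
opening: 0.175
grasp_force: 59.2
t 40.98 at [ 0.4776 -0.0611  0.0818] yaw 3.18 q6 -0.43 F [-0.1  0.4 -2.1] T [-0.08 -0.03  0.03] open 14.9 gf 59.2
.4772,-.0608,.0785,3.2 -> [0.002, -0.002, 0.017, -0.0]
```

```bash
python3 -m handwheel '[[[0,0,0.01,0],[0,0,0.014,0],[0,0,0.014,0]]]'; python3 -m handwheel '[[[0,0,0,0],[0,0,0,0],[0,0,0,0],[0,0,-0.1,0],[0,0,-0.3,0],[0,0,-0.6,0],[0,0,-0.8,0],[0,0,-0.8,0]]]' 32; python3 -m handwheel '[[[0,-0.3,0,0],[0,-0.6,0,0],[0,-0.6,0,0]]]' 85;python3 look.py t8; python3 plan.py .528,.0015,.23,16 .528,.0015,.123,16
```

```text
time_s: 41.35
eef_pos: [0.4772, -0.061, 0.0787]
eef_rot: [-0.0, 0.687, 0.726, -0.0]
wrist_force: [-0.7, -0.5, -2.2]
opening: 0.18
grasp_force: 59.2
time_s: 42.35
eef_pos: [0.4795, -0.0618, 0.2427]
eef_rot: [0.004, 0.687, 0.727, 0.002]
wrist_force: [0.6, 0.4, -0.0]
opening: 0.374
grasp_force: 0.0
time_s: 42.72
eef_pos: [0.3539, -0.0667, 0.2368]
eef_rot: [-0.001, 0.688, 0.726, -0.0]
wrist_force: [0.8, -0.9, 0.6]
opening: 0.984
grasp_force: 0.0
knob [206. 186.] 267 [0.5319 0.1374 0.1127] [0.5324 0.1376] [0.0448 0.0456] [21. 20. 21.]
knob [135. 221.] 276 [0.4421 0.3089 0.1127] [0.4423 0.3092] [0.0448 0.0444] [22. 21. 22.]
stem [219. 195.] 150 [0.5115 0.1047 0.079 ] [0.5148 0.1132] [0.046  0.0464] [77. 76. 80.]
stem [201. 200.] 35 [0.4987 0.1515 0.0877] [0.5048 0.1531] [0.0297 0.0238] [43. 43. 45.]
stem [137. 199.] 34 [0.5009 0.3122 0.0878] [0.4975 0.3184] [0.0233 0.0201] [33. 34. 37.]
stem [285. 212.] 68 [ 0.4735 -0.0604  0.0697] [ 0.4763 -0.0628] [0.0543 0.0519] [ 99.  96. 100.]
stem [300. 214.] 97 [ 0.4699 -0.1004  0.0784] [ 0.4712 -0.0982] [0.0491 0.0206] [108. 107. 111.]
stem [286. 211.] 41 [ 0.4764 -0.0645  0.0827] [ 0.4764 -0.0638] [0.0156 0.0171] [66. 68. 71.]
stem [152. 223.] 185 [0.441  0.2739 0.0782] [0.4397 0.2802] [0.058  0.0357] [67. 66. 69.]
stem [139. 236.] 28 [0.4056 0.3055 0.0873] [0.408  0.3082] [0.02   0.0164] [45. 45. 47.]
flange [286. 212.] 129 [ 0.4731 -0.0659  0.0595] [ 0.4786 -0.0666] [0.0427 0.0428] [69. 71. 73.]
t 42.77 at [ 0.3561 -0.0674  0.2378] yaw 3.09 q6 -0.57 F [ 0.4 -0.2  0.7] T [-0.02 -0.03  0.02] open 84.7 gf 0.0
.528,.0015,.23,16 -> [0.298, 0.877, 0.039, -0.15]
.528,.0015,.123,16 -> [0.298, 0.877, 0.574, -0.15]
```

```bash
python3 -m handwheel '[[[0.1,0.29,0,-0.05],[0.2,0.58,0,-0.1],[0.298,0.877,0,-0.15],[0.298,0.877,0,-0.15],[0.298,0.877,0.2,-0.15],[0.298,0.877,0.4,-0.15],[0.298,0.877,0.57,-0.15],[0.298,0.877,0.57,-0.15],[0.298,0.877,0.57,-0.15],[0.298,0.877,0.57,-0.15]]]' 85; python3 plan.py .528,.0015,.122,16
```

```text
time_s: 44.02
eef_pos: [0.5306, 0.0013, 0.1266]
eef_rot: [0.002, 0.601, 0.799, 0.001]
wrist_force: [-0.6, 0.7, -0.5]
opening: 0.993
grasp_force: 0.0
t 44.02 at [0.5306 0.0013 0.1266] yaw 16.07 q6 -0.5 F [-0.6  0.7 -0.5] T [-0.05 -0.    0.08] open 84.8 gf 0.0
.528,.0015,.122,16 -> [0.005, -0.012, 0.023, 0.001]
```

```bash
python3 -m handwheel '[[[0.003,-0.01,0.018,0],[0.003,-0.01,0.018,0],[0.003,-0.01,0.018,0]]]' 85; python3 plan.py; python3 -m handwheel '[[[0,0,0,0],[0,0,0,0],[0,0,0,0],[0,0,0,0],[0,0,0,0],[0,0,0,0],[0,0,0,0]]]' 36; python3 arc.py .5275 .0015 .122 3.2 16 84.5 75 65 55 45 35 25 15 6 -0.5
```

```text
time_s: 44.4
eef_pos: [0.5272, 0.0016, 0.1213]
eef_rot: [0.0, 0.601, 0.799, 0.0]
wrist_force: [0.4, 0.7, 0.5]
opening: 0.991
grasp_force: 0.0
t 44.4 at [0.5272 0.0016 0.1213] yaw 16.07 q6 -0.5 F [0.4 0.7 0.5] T [-0.02 -0.04  0.02] open 84.7 gf 0.0
time_s: 45.28
eef_pos: [0.5273, 0.0017, 0.1212]
eef_rot: [0.0, 0.601, 0.799, 0.0]
wrist_force: [0.6, 1.1, 1.9]
opening: 0.476
grasp_force: 60.1
t 45.27 at [0.5273 0.0017 0.1212] yaw 16.08 q6 -0.5 F [0.6 1.1 1.9] T [0.13 0.09 0.07] open 40.7 gf 60.1
0.52750,0.00150,0.122,16.0 -> [-0.001, 0.001, -0.004, 0.001]
0.51784,-0.00081,0.122,25.5 -> [0.001, -0.049, -0.004, -0.11]
0.50822,-0.00493,0.122,35.5 -> [-0.005, -0.101, -0.004, -0.226]
0.49947,-0.01066,0.122,45.5 -> [-0.021, -0.151, -0.004, -0.342]
0.49185,-0.01782,0.122,55.5 -> [-0.045, -0.197, -0.004, -0.459]
0.48558,-0.02619,0.122,65.5 -> [-0.076, -0.239, -0.004, -0.575]
0.48087,-0.03553,0.122,75.5 -> [-0.114, -0.275, -0.004, -0.691]
0.47784,-0.04554,0.122,85.5 -> [-0.158, -0.303, -0.004, -0.808]
0.47665,-0.05488,0.122,94.5 -> [-0.202, -0.322, -0.004, -0.913]
0.47670,-0.06168,0.122,101.0 -> [-0.234, -0.331, -0.004, -0.988]
post 0.5365756492148331 -0.05780963320852101
```

```bash
python3 -m handwheel '[[[0.001,-0.049,-0.004,-0.11],[-0.005,-0.101,-0.004,-0.226],[-0.021,-0.151,-0.004,-0.342],[-0.045,-0.197,-0.004,-0.459],[-0.076,-0.239,-0.004,-0.575],[-0.114,-0.275,-0.004,-0.691],[-0.158,-0.303,-0.004,-0.808],[-0.202,-0.322,-0.004,-0.913],[-0.234,-0.331,-0.004,-0.988],[-0.234,-0.331,-0.004,-0.99]]]'; python3 plan.py;  python3 -m handwheel '[[[0,0,0,0],[0,0,0.03,0],[0,0,0.06,0],[0,0,0.09,0],[0,0,0.1,0],[0,0,0.1,0]]]'; python3 plan.py
```

```text
time_s: 46.52
eef_pos: [0.4752, -0.0617, 0.1213]
eef_rot: [-0.001, -0.097, 0.995, 0.0]
wrist_force: [-6.0, 0.1, 3.2]
opening: 0.479
grasp_force: 61.0
t 46.52 at [ 0.4752 -0.0617  0.1213] yaw 101.08 q6 -2.14 F [-6.   0.1  3.2] T [-0.05  0.77  0.08] open 40.9 gf 61.0
time_s: 47.28
eef_pos: [0.4754, -0.0617, 0.1032]
eef_rot: [-0.002, -0.096, 0.995, -0.0]
wrist_force: [-13.6, 0.9, 20.4]
opening: 0.471
grasp_force: 63.0
t 47.27 at [ 0.4754 -0.0617  0.1032] yaw 101.06 q6 -2.14 F [-13.6   0.9  20.4] T [0.15 2.29 0.03] open 40.2 gf 63.0
```

Pressed down 18 mm. Screwing it on.

```bash
python3 -m handwheel '[[[0.008,0,-0.004,0.08],[0.008,0,-0.004,0.18],[0.008,0,-0.004,0.28],[0.008,0,-0.004,0.38],[0.008,0,-0.004,0.48],[0.008,0,-0.004,0.58],[0.008,0,-0.004,0.68],[0.008,0,-0.004,0.78],[0.008,0,-0.004,0.85],[0.008,0,-0.004,0.9]]]'; python3 plan.py; python3 -m handwheel '[[[0,0,0,0.015],[0,0,0,0.03],[0,0,0,0.03]]]'; python3 plan.py; python3 -m handwheel '[[[0,0,0,0],[0,0,0,0],[0,0,0,0],[0,0,-0.1,0],[0,0,-0.3,0],[0,0,-0.5,0],[0,0,-0.6,0],[0,0,-0.6,0]]]' 85; python3 plan.py .33,-.04,.23,20
```

```text
time_s: 48.52
eef_pos: [0.4754, -0.0615, 0.1033]
eef_rot: [0.0, 0.548, 0.836, 0.0]
wrist_force: [-2.8, 3.0, 8.5]
opening: 0.482
grasp_force: 61.3
t 48.52 at [ 0.4754 -0.0615  0.1033] yaw 23.53 q6 -0.79 F [-2.8  3.   8.5] T [0.47 0.56 0.1 ] open 41.2 gf 61.3
time_s: 48.9
eef_pos: [0.4753, -0.0602, 0.1033]
eef_rot: [-0.0, 0.565, 0.825, 0.001]
wrist_force: [-1.9, 8.9, 9.7]
opening: 0.477
grasp_force: 61.7
t 48.9 at [ 0.4753 -0.0602  0.1033] yaw 21.13 q6 -0.75 F [-1.9  8.9  9.7] T [1.37 0.44 0.47] open 40.7 gf 61.7
time_s: 49.9
eef_pos: [0.4761, -0.0626, 0.2243]
eef_rot: [0.002, 0.565, 0.825, 0.0]
wrist_force: [0.1, -0.2, -0.3]
opening: 0.993
grasp_force: 0.0
t 49.9 at [ 0.4761 -0.0626  0.2243] yaw 21.2 q6 -0.75 F [ 0.1 -0.2 -0.3] T [-0.02  0.04 -0.04] open 84.8 gf 0.0
.33,-.04,.23,20 -> [0.369, -0.64, -0.029, 0.014]
```

```bash
python3 -m handwheel '[[[0.18,-0.3,-0.1,0],[0.37,-0.6,-0.2,0],[0.4,-0.8,-0.3,0],[0.4,-0.8,-0.3,0],[0.4,-0.8,-0.3,0]]]'; python3 cen.py; python3 - <<'E'
from h import *
c=snap('top','t9');I=c['color'][145:255,110:310,::-1];cv2.imwrite('pics/t9c.png',cv2.resize(I,None,fx=4,fy=4,interpolation=cv2.INTER_CUBIC))
P=world(c);g=c['color'].astype(float).max(2)
for n,K,y in(('A',(.5315,.137),-13.4),('C',(.4424,.3085),9.8),('B',(.4766,-.0624),3.2)):
    r=np.hypot(P[...,0]-K[0],P[...,1]-K[1]);m=(r<.021)&(P[...,2]>.1)&(P[...,2]<.122)
    b=np.median(g[m]);w=np.where(m&(g>b+12),g-b,0);k=w>0;q=P[k][:,:2];W=w[k]
    mu=(q*W[:,None]).sum(0)/W.sum();C=((q-mu)*W[:,None]).T@(q-mu);v=np.linalg.eigh(C)[1][:,1]
    print(n,k.sum(),'pos dir',np.degrees(np.arctan2(*(mu-K)[::-1])),'line dir',np.degrees(np.arctan(v[1]/v[0])),'can yaw',y)
E
```

```text
time_s: 50.52
eef_pos: [0.297, -0.0455, 0.2819]
eef_rot: [0.0, 0.565, 0.825, 0.0]
wrist_force: [-0.6, -0.5, -0.1]
opening: 0.997
grasp_force: 0.0
t0 [(np.int64(257), np.float64(0.1126), array([0.531 , 0.1352]), array([0.531 , 0.1351])), (np.int64(278), np.float64(0.1121), array([0.4425, 0.3074]), array([0.4424, 0.3075])), (np.int64(259), np.float64(0.1128), array([ 0.4765, -0.0625]), array([ 0.4765, -0.0624]))]
now [(np.int64(269), np.float64(0.1124), array([0.5315, 0.1372]), array([0.5317, 0.1372])), (np.int64(276), np.float64(0.1126), array([0.4423, 0.3088]), array([0.4426, 0.3089])), (np.int64(258), np.float64(0.113), array([ 0.4765, -0.0607]), array([ 0.4765, -0.0605]))]
A 28 pos dir -8.068391429547827 line dir -15.428990672170178 can yaw -13.4
C 29 pos dir 20.341127474595105 line dir 12.509982653129022 can yaw 9.8
B 35 pos dir 13.245211161165516 line dir 7.441707119664684 can yaw 3.2
```

View pics/t9c.png

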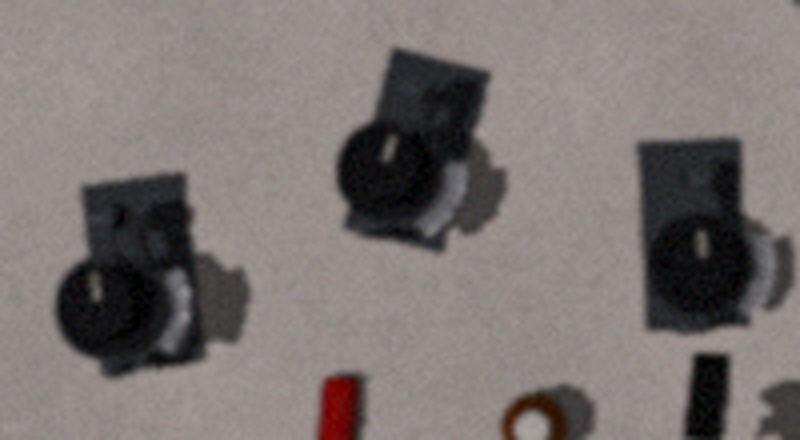

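All three caps are down (112–113 mm) with marks near home: crop (97,285), (388,150), (702,243). B's stop torque was the least clear, so I'll re-tighten B.

```bash
python3 plan.py .4765,-.061,.24,70 .4765,-.061,.104,70
```

```text
t 50.62 at [ 0.2971 -0.0452  0.2813] yaw 21.22 q6 -0.92 F [ 1.3  0.5 -0.1] T [-0.01  0.03 -0.01] open 85.1 gf 0.0
.4765,-.061,.24,70 -> [-0.398, 0.808, 0.206, -0.568]
.4765,-.061,.104,70 -> [-0.398, 0.808, 0.886, -0.568]
```

```bash
python3 -m handwheel '[[[-0.1,0.25,0.05,-0.12],[-0.25,0.53,0.1,-0.24],[-0.398,0.808,0.2,-0.36],[-0.398,0.808,0.2,-0.48],[-0.398,0.808,0.35,-0.568],[-0.398,0.808,0.55,-0.568],[-0.398,0.808,0.75,-0.568],[-0.398,0.808,0.88,-0.568],[-0.398,0.808,0.88,-0.568],[-0.398,0.808,0.88,-0.568]]]' 85; python3 plan.py .4765,-.061,.104,70
```

```text
time_s: 51.88
eef_pos: [0.4767, -0.0608, 0.1062]
eef_rot: [-0.001, 0.173, 0.985, 0.0]
wrist_force: [-0.6, 0.3, -0.4]
opening: 0.994
grasp_force: 0.0
t 51.88 at [ 0.4767 -0.0608  0.1062] yaw 70.08 q6 -1.6 F [-0.6  0.3 -0.4] T [-0.02 -0.03 -0.01] open 84.8 gf 0.0
.4765,-.061,.104,70 -> [0.001, -0.001, 0.011, 0.001]
```

```bash
python3 -m handwheel '[[[0,0,0,0],[0,0,0,0],[0,0,0,0],[0,0,0,0],[0,0,0,0],[0,0,0,0],[0,0,0,0]]]' 36; python3 plan.py; python3 -m handwheel '[[[0,0,0.008,0.03],[0,0,0.008,0.06],[0,0,0.008,0.06]]]'; python3 plan.py
```

```text
time_s: 52.75
eef_pos: [0.4767, -0.0612, 0.107]
eef_rot: [0.001, 0.173, 0.985, -0.0]
wrist_force: [1.2, 0.4, 3.9]
opening: 0.473
grasp_force: 60.0
t 52.75 at [ 0.4767 -0.0612  0.107 ] yaw 70.04 q6 -1.6 F [1.2 0.4 3.9] T [-0.03 -0.27  0.03] open 40.4 gf 60.0
time_s: 53.12
eef_pos: [0.4781, -0.0622, 0.1064]
eef_rot: [0.002, 0.217, 0.976, -0.001]
wrist_force: [3.5, -1.8, 7.6]
opening: 0.479
grasp_force: 61.0
t 53.12 at [ 0.4781 -0.0622  0.1064] yaw 64.89 q6 -1.51 F [ 3.5 -1.8  7.6] T [-0.68 -0.44  0.04] open 40.9 gf 61.0
```

```bash
python3 -m handwheel '[[[0,0,0,0.03],[0,0,0,0.05]]]'; python3 plan.py;  python3 -m handwheel '[[[0,0,0,0.03],[0,0,0,0.05]]]'; python3 plan.py;  python3 -m handwheel '[[[0,0,0,0.03],[0,0,0,0.05]]]'; python3 plan.py
```

```text
time_s: 53.38
eef_pos: [0.4788, -0.0629, 0.1066]
eef_rot: [0.003, 0.253, 0.967, -0.001]
wrist_force: [12.5, -10.5, 2.0]
opening: 0.473
grasp_force: 60.6
t 53.38 at [ 0.4788 -0.0629  0.1066] yaw 60.7 q6 -1.43 F [ 12.5 -10.5   2. ] T [-2.17 -2.12 -0.13] open 40.4 gf 60.6
time_s: 53.62
eef_pos: [0.4797, -0.0638, 0.107]
eef_rot: [0.005, 0.29, 0.957, -0.002]
wrist_force: [6.9, -7.5, 3.5]
opening: 0.477
grasp_force: 61.8
t 53.62 at [ 0.4797 -0.0638  0.107 ] yaw 56.27 q6 -1.36 F [ 6.9 -7.5  3.5] T [-1.7  -1.06  0.61] open 40.7 gf 61.8
time_s: 53.88
eef_pos: [0.4804, -0.0648, 0.1072]
eef_rot: [0.006, 0.325, 0.946, -0.002]
wrist_force: [9.8, -12.1, 0.2]
opening: 0.474
grasp_force: 61.1
t 53.88 at [ 0.4804 -0.0648  0.1072] yaw 52.06 q6 -1.28 F [  9.8 -12.1   0.2] T [-2.42 -1.48  0.88] open 40.4 gf 61.1
```

```bash
python3 -m handwheel '[[[0,0,0,0],[0,0,0,0],[0,0,0,0],[0,0,-0.1,0],[0,0,-0.3,0],[0,0,-0.5,0],[0,0,-0.6,0],[0,0,-0.6,0]]]' 85; python3 -m handwheel '[[[0.25,-0.18,-0.1,0],[0.5,-0.35,-0.2,0],[0.75,-0.53,-0.3,0],[0.75,-0.53,-0.3,0],[0.75,-0.53,-0.3,0]]]'; python3 cen.py; python3 - <<'E'
from h import *
def marks(c,S):
  P=world(c);g=c['color'].astype(float).max(2)
  for n,K,y in S:
    K=np.array(K);r=np.hypot(P[...,0]-K[0],P[...,1]-K[1]);m=(r<.021)&(P[...,2]>.1)&(P[...,2]<.122)
    b=np.median(g[m]);w=np.where(m&(g>b+12),g-b,0);k=w>0;q=P[k][:,:2];W=w[k]
    mu=(q*W[:,None]).sum(0)/W.sum();C=((q-mu)*W[:,None]).T@(q-mu);v=np.linalg.eigh(C)[1][:,1]
    print(n,k.sum(),'pos dir',np.degrees(np.arctan2(*(mu-K)[::-1])).round(1),'line dir',np.degrees(np.arctan(v[1]/v[0])).round(1),'can yaw',y)
marks(dict(np.load('top0.npz')),(('A0',(.531,.1352),-13.4),('C0',(.4425,.3074),9.8),('B0',(.4765,-.0625),3.2)))
c=snap('top','t10');marks(c,(('A',(.5315,.1372),-13.4),('C',(.4423,.3088),9.8),('B',(.4765,-.0605),3.2)))
I=c['color'][190:240,250:330,::-1];cv2.imwrite('pics/t10c.png',cv2.resize(I,None,fx=8,fy=8,interpolation=cv2.INTER_CUBIC))
E
```

```text
time_s: 54.88
eef_pos: [0.477, -0.0612, 0.2264]
eef_rot: [0.001, 0.325, 0.946, -0.0]
wrist_force: [-0.1, -0.3, -0.2]
opening: 0.992
grasp_force: 0.0
time_s: 55.5
eef_pos: [0.2929, -0.0523, 0.2843]
eef_rot: [0.0, 0.326, 0.945, 0.0]
wrist_force: [0.1, -0.2, -0.2]
opening: 0.992
grasp_force: 0.0
t0 [(np.int64(257), np.float64(0.1126), array([0.531 , 0.1352]), array([0.531 , 0.1351])), (np.int64(278), np.float64(0.1121), array([0.4425, 0.3074]), array([0.4424, 0.3075])), (np.int64(259), np.float64(0.1128), array([ 0.4765, -0.0625]), array([ 0.4765, -0.0624]))]
now [(np.int64(263), np.float64(0.1127), array([0.5315, 0.1372]), array([0.5317, 0.1372])), (np.int64(281), np.float64(0.1126), array([0.4421, 0.3087]), array([0.4427, 0.3086])), (np.int64(256), np.float64(0.1129), array([ 0.4764, -0.0611]), array([ 0.4765, -0.0617]))]
A0 29 pos dir -5.1 line dir -14.3 can yaw -13.4
C0 27 pos dir 35.1 line dir 29.6 can yaw 9.8
B0 32 pos dir 11.7 line dir 13.8 can yaw 3.2
A 27 pos dir -9.6 line dir -18.6 can yaw -13.4
C 29 pos dir 18.4 line dir 11.8 can yaw 9.8
B 30 pos dir 1.5 line dir 4.1 can yaw 3.2
```

View pics/t10c.png

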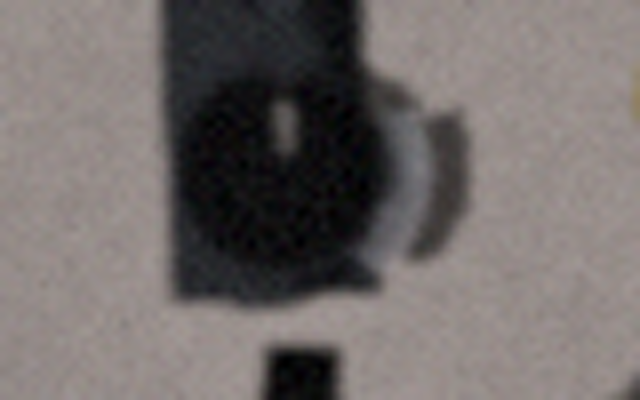

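B's mark, at crop (285,128), now points along the canister (4° against 3°). One full view, to be sure no bobbin is left.

View pics/t10.png

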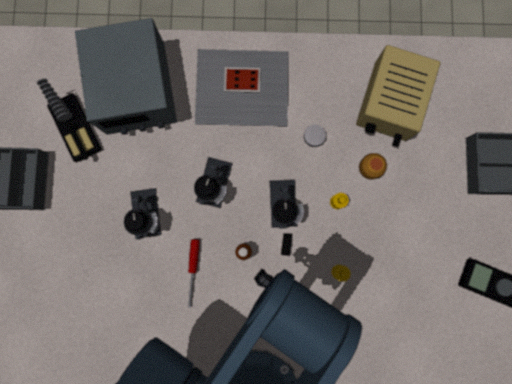

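No grey bobbin is left. The yellow ones at (341,200) and (342,272) and the bystanders are where they were, and the caps at (137,221), (208,187), (287,210) are closed. Handing in.

```bash
python3 -c "
from bench import ctrl
print(ctrl.hand_in())"
```

```text
the job is handed in; nothing more can be done
None
```

Both solder bobbins present are put away, one to a canister; all three caps read closed and screwed home in the last picture, nothing else was disturbed, and the job is handed in (no verdict returned).

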